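# Catch the falling lid of the router-bit case and lower it shut

## Task

Close the router-bit case without grasping anything: nudge its leaned-back lid over from behind with a finger, catch the falling lid from underneath on the outside of a finger, and lower it fully shut, gently enough that it does not bang. Do not pinch the lid at any time, leave the other things on the bench where they are, and finish clear of it all.

Things in the scene. Friction and masses are not known exactly. Their poses are not given: they have to be found in the camera images.
- case: wooden router-bit case fixed to the bench: an open box 150 deep (its x), 220 wide (its y), 90 tall, with steel bits standing inside below the rim; origin at the centre of its underside, z up. Its +x axis points from its front wall to its hinge side (to the robot's left, within 0.5 rad of world +y).
- lid (a joint): lid angle, rad: 0 shut, 1.57 upright, 1.75 leaning back on its stop, where it starts. Tipped below 1.55 it falls shut by itself, towards the case's front, and holds nowhere between: a worn hinge damper (0.32 N m s/rad) slows it to 0.53 to 0.8 rad/s times the cosine of the angle (3.5 to 5 s from 1.45 to shut), yet it lands with a knock. Mass 0.21 to 0.31 kg, gravity moment when level 0.17 to 0.25 N m.
- lid_hinge (a point): middle of the lid's hinge axis, on the far (+x) top rim of the case, 75 along the case's x from its centre and 90 above the bench; the axis runs along the case's y. The point turns with the lid: when shut its axes are the case's, x pointing away from the lip. The lid is two 6 thick layers: inner, pale plywood (parts lid_c0, lid_c1) and outer, darker (lid_c2, lid_c3); the lip's rounded end (lid_c4) is neither.
- lip_edge (a point): middle of the lip's rounded free end, on the line of the lid's inner (lower when shut) face, 185 from the hinge axis; turns with the lid, as lid_hinge does. The lip is a tongue 90 wide, as thick as the lid (12), that continues the lid 35 beyond the case's front wall when shut, so that a finger fits under it in front of the wall (underside 90 above the bench).
- glue_bottle: closed white glue bottle, 60 diameter, 170 tall, loose, a bystander; origin at the centre of its underside.
- tape_measure: black tape measure standing on edge, 70 x 34 x 62 tall, loose, a bystander; origin at the centre of its underside.
- offcut: pale wooden offcut, 110 x 45 x 30 tall, loose, a bystander; origin at the centre of its underside.
- screw_jar: glass jar with a steel lid, 66 diameter, 85 tall, loose, a bystander; origin at the centre of its underside.
- tin_cup: open steel cup, 76 diameter, 95 tall, loose, a bystander; origin at the centre of its underside.
- mallet: hammer lying on the bench, 280 long, loose, a bystander; origin at the centre of its underside (handle along its -x).
- plane: small steel block plane, 160 x 50, 57 tall, loose, a bystander; origin at the centre of its underside.

How it is judged:
By the outcome, as a careful person would: the job done as asked, in the order asked, and still so for the second after the job is handed in, with the robot touching nothing.
It also fails if it takes over 54 s, if anything falls off the work surface, if the arm or the gripper's body presses on something with over 40 N, if the wrist force passes 120 N, or if a joint passes its speed limit or range.

## Robot

A 6-joint arm with a two-finger parallel gripper is mounted at the origin on the work surface. World frame = base frame: x ahead of the robot, y to its left, z up, the work surface at z = 0. Lengths are in mm, angles in rad, forces in N, time in s.
With the tool pointing down it reaches from about 350 to 875 mm from the base axis. Payload 4.2 kg.
Tool frame: the origin (TCP) lies at the very end of the fingers, on their centre line; the grasp point (between the pads) lies 19 mm behind it; z points along the fingers, y is the line along which they close (so a half turn about z gives the same grasp; the last joint's range is limited). The gripper opens to 85 mm and grips with 20 to 120 N. Pads are 22 mm wide; open, the fingers measure 114 mm over their backs; the gripper's body (76 mm by 85 mm) begins 54 mm behind the grasp point. The pads swing forward as they close: fully open they stand 13 mm farther back than shut.
Start: joints at [1.608, 0.385, 0.008, 0, -1.194, -0.259], TCP at [137.46, 609.675, 231.312] pointing down, gripper open.
Joint ranges: [-3.14, 3.14], [-1.21, 2.06], [-1.07, 1.41], [-3.16, 2.05], [-2.99, -0.16], [-3.1, 3.1]. Speed limits (rad/s): [2.79, 2.79, 3.14, 3.14, 3.14, 3.14].

## Interface

Orientations are given as a unit quaternion [x, y, z, w].
In Python, from bench import arm gives the robot as it stands.
- The arm moves only by the tool servo_tool, never from a script. Its argument "rows" is a list that holds one entry, the list of rows, each a list of 7 numbers: the finger opening in mm, from 0 to 85.4, then the shift along the tool's x, y, z in mm, then the turn, a rotation vector about the tool's x, y, z in rad. A call has 1 to 10 rows; each row is the pose to reach, as a shift and turn from the pose commanded when the call began, along the tool's axes at that moment; what a row does not reach only later rows make up. A row lasts 1/8 s, in which the tool goes at most 62.5 mm and 10.7 degrees, less where a joint would pass 70% of its speed; a pose out of reach is approached as far as the arm can. A call with a gripper value outside its range is refused whole. The fingers move at their own pace and stop on an object; the grip force is fixed at half the most. Time passes only in rows, so rows that repeat a pose let the fingers close. It gives the time, the measured TCP pose, the force, the opening and the grip force at its end, in the units of the state.
- arm.read_state(): the state, without advancing time (a new reading comes with each control period).
- arm.get_image(name): name is "scene" or "side" or "wrist"; returns the picture (480x640x3 uint8, red, green, blue); there is no depth.
- arm.camera_params(name): a dict with "intrinsics" (3x3 intrinsics, pixels), "D" ([k1, k2, p1, p2, k3] as OpenCV has them; the pictures are not rectified), "R" (3x3) and "t" (3): a world point X has camera coordinates R X + t. Camera axes: x right, y down, z forward; pixel columns grow to the right and rows downward; lengths in mm; the calibration is good to about 2 mm. A picture is of the moment at which its call begins: read the wrist's pose just before it. camera_params takes no time and is no camera call; for the wrist camera it gives the pose at the moment of the call.
- arm.job_done(): hands the job in; it is judged then, once.
The state is a dict: "clock": time; "joints": joint angles; "joint_vel": joint speeds; "joint_efforts": joint torques, N m; "position": TCP position; "ee_rot": TCP orientation; "contact_force": force on the tool from outside, world axes, zero at the start; "wrist_torque": the same for the moment, N m; "gripper_width": finger opening in mm; "grasp_force": force on a finger pad.
Only numpy, scipy, OpenCV 4.12 (cv2) and the standard library are available. Lean on these libraries where they do the work, as an engineer would, in place of code of your own. Each camera call takes 0.05 s, during which the arm holds its last target. There are 200 camera calls.

## Working session

There is one attempt and no reset: what is moved stays moved. The work goes in short steps, Python scripts to look and compute and a tool call to move; the robot and the scene stay as the last step left them, time stands still between calls to the robot, and variables do not carry over. Pictures are saved under pics/ and viewed, at most 10 in all, crops included, and the job is handed in when it is done.

Besides the shell and the picture viewer there is one more tool, called as name([rows], argument=value, ...), one row to a line, values as JSON. servo_tool: Moves the arm, as the interface text tells. Its arguments: {"type":"object","properties":{"rows":{"type":"array"}},"required":["rows"]}

```bash
mkdir -p pics; ls; python3 - <<'E'
from bench import arm
import cv2,numpy as np
s=arm.read_state();print({k:np.round(v,3).tolist() for k,v in s.items()})
for n in ("scene","side"):
    cv2.imwrite(f"pics/{n}0.png",arm.get_image(n)[:,:,::-1])
    p=arm.camera_params(n);print(n,{k:np.round(v,4).tolist() for k,v in p.items()})
E
```

```text
pics
{'clock': 0.0, 'joints': [1.608, 0.386, 0.007, -0.0, -1.194, -0.259], 'joint_vel': [-0.003, 0.001, -0.0, -0.001, -0.001, -0.001], 'joint_efforts': [-0.0, -39.229, 18.84, 4.186, -0.005, 0.0], 'position': [137.347, 609.136, 230.227], 'ee_rot': [0.994, -0.111, -0.0, 0.001], 'contact_force': [0.122, -0.291, 0.362], 'wrist_torque': [0.009, -0.017, 0.041], 'grasp_force': 0.0, 'gripper_width': 84.887}
scene {'intrinsics': [[617.9816, 0.0, 310.2768], [0.0, 617.9816, 242.7364], [0.0, 0.0, 1.0]], 'D': [-0.1138, 0.0, 0.0, 0.0, 0.0], 'R': [[-0.7193, 0.6944, -0.0194], [0.4192, 0.4116, -0.8092], [-0.5539, -0.5902, -0.5872]], 't': [411.1796, -152.2637, 2019.155]}
side {'intrinsics': [[557.8252, 0.0, 319.5069], [0.0, 557.8252, 237.8565], [0.0, 0.0, 1.0]], 'D': [-0.1335, 0.0, 0.0, 0.0, 0.0], 'R': [[0.9197, -0.3922, -0.0154], [-0.3089, -0.699, -0.6449], [0.2422, 0.5979, -0.7641]], 't': [-553.3178, 226.2327, 1384.4269]}
```

View pics/scene0.png

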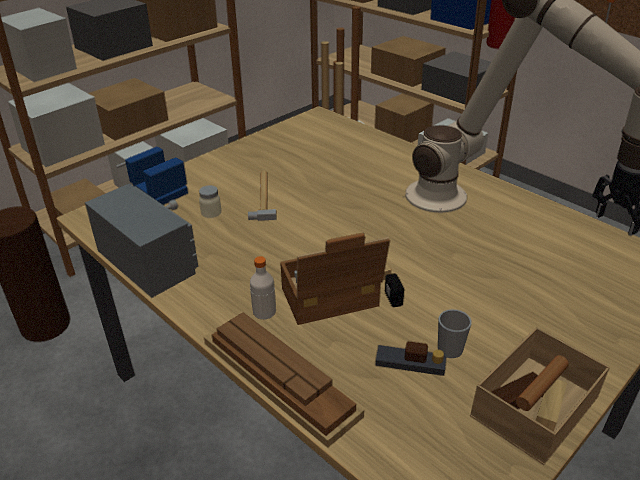

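View pics/side0.png

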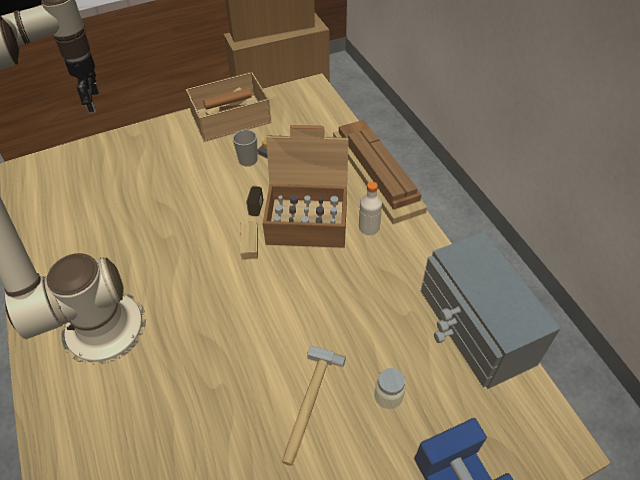

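```bash
cat > h.py <<'E'
import cv2,numpy as np
from bench import arm
def ray(n,uv):
    p=arm.camera_params(n);K,D,R,t=[np.array(p[k],float) for k in("intrinsics","D","R","t")]
    q=cv2.undistortPoints(np.array(uv,float).reshape(-1,1,2),K,D).reshape(-1,2)
    return -R.T@t,np.c_[q,np.ones(len(q))]@R
def onplane(n,uv,z):
    c,d=ray(n,uv);return c+d*((z-c[2])/d[:,2])[:,None]
def two(uvA,uvB,A="side",B="scene"):
    out=[]
    ca,da=ray(A,uvA);cb,db=ray(B,uvB)
    for a,b in zip(da,db):
        s=np.linalg.lstsq(np.c_[a,-b],cb-ca,rcond=None)[0];P,Q=ca+s[0]*a,cb+s[1]*b
        out.append(np.r_[(P+Q)/2,np.linalg.norm(P-Q)])
    return np.array(out)
def px(n,X):
    p=arm.camera_params(n);K,D,R,t=[np.array(p[k],float) for k in("intrinsics","D","R","t")]
    return cv2.projectPoints(np.array(X,float).reshape(-1,1,3),cv2.Rodrigues(R)[0],t,K,D)[0].reshape(-1,2)
E
python3 - <<'E'
import cv2,numpy as np
a=cv2.imread("pics/side0.png")[115:265,225:425];b=cv2.imread("pics/scene0.png")[225:375,240:480]
a=cv2.resize(a,None,fx=4,fy=4,interpolation=cv2.INTER_CUBIC);b=cv2.resize(b,None,fx=3.33,fy=3.33,interpolation=cv2.INTER_CUBIC)
cv2.imwrite("pics/ca.png",cv2.convertScaleAbs(a,alpha=1.5));cv2.imwrite("pics/cb.png",cv2.convertScaleAbs(b[:500,:800],alpha=1.8))
E
```

```text
(no output)
```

View pics/ca.png

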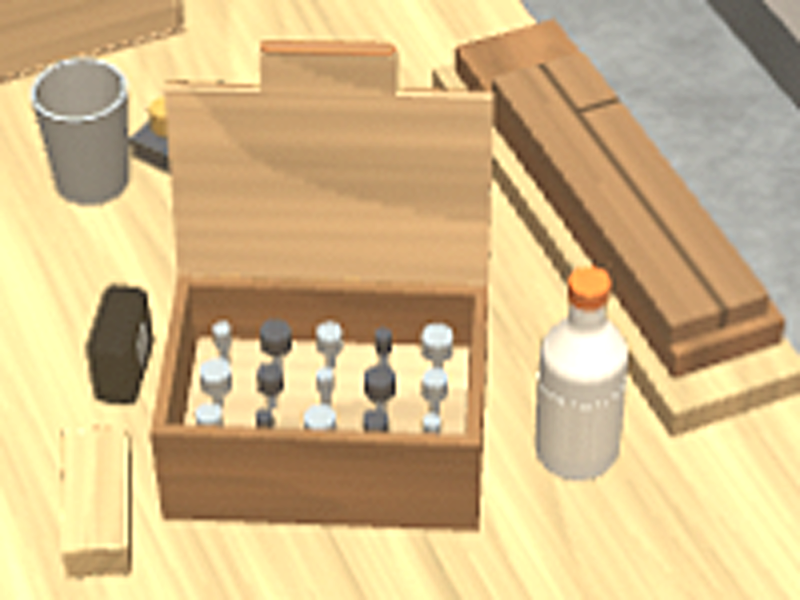

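View pics/cb.png

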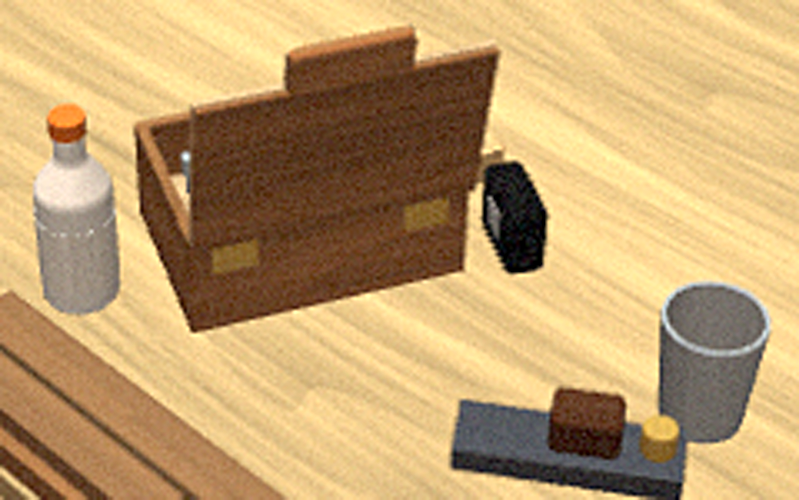

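```bash
python3 - <<'E'
from h import *
np.set_printoptions(precision=1,suppress=True)
A=lambda *p:np.array(p)/4+[225,115]
B=lambda *p:np.array(p)/3.333+[240,225]
ft=onplane("side",A([155,434],[482,442]),90)
fb=onplane("side",A([166,518],[477,528]),0)
bb=onplane("scene",B([464,269],[193,329]),0)
print("ft",ft,"\nfb",fb,"\nbb",bb)
for P in(ft,fb,bb):
    d=P[1]-P[0];print(np.linalg.norm(d),np.arctan2(d[1],d[0]),P.mean(0))
# lip end corners, lid corners: side L,R ; scene (mirrored)
print("lip",two(A([262,42],[395,44]),B([415,30],[287,55])))
print("lidtop",two(A([166,82],[490,93]),B([496,50],[193,107])))
# objects
print("tape top",onplane("side",A([125,290]),62),"bott cap",onplane("side",A([590,270]),170),"bottle base",onplane("side",A([580,455]),0))
print("bottle base scene",onplane("scene",B([78,300]),0))
print("tape scene base",onplane("scene",B([522,270],[490,215]),0))
print("cup top",onplane("side",A([81,90]),95),"plane base scene",onplane("scene",B([452,468],[685,497],[460,400]),0)," plane knob",onplane("scene",B([590,390]),57))
print("offcut",onplane("side",A([65,432],[130,432],[66,560],[128,555]),30))
E
```

```text
ft [[477.7  84.1  90. ]
 [673.4 -10.3  90. ]] 
fb [[477.8  86.    0. ]
 [671.9  -9.5   0. ]] 
bb [[535.9 219.5   0. ]
 [729.8 119.2   0. ]]
217.20956375225015 -0.4496265000269355 [575.5  36.9  90. ]
216.35328916668834 -0.4571249767951193 [574.9  38.3   0. ]
218.3318363291878 -0.476990692284918 [632.8 169.4   0. ]
lip [[617.3 226.9 270.2   4.7]
 [697.  186.6 270.9   1.7]]
lidtop [[557.8 252.3 236.7   1.1]
 [750.3 151.3 237.9   1.2]]
tape top [[510.  249.5  62. ]] bott cap [[770.5  34.3 170. ]] bottle base [[766.9  21.7   0. ]]
bottle base scene [[770.1  33.4   0. ]]
tape scene base [[505.2 252.3   0. ]
 [472.3 191.9   0. ]]
cup top [[541.7 438.4  95. ]] plane base scene [[698.7 349.9   0. ]
 [606.8 482.    0. ]
 [644.9 310.4   0. ]]  plane knob [[619.5 402.8  57. ]]
offcut [[432.9 164.4  30. ]
 [474.9 145.7  30. ]
 [398.1  54.3  30. ]
 [437.7  41.6  30. ]]
```

```bash
cat >> h.py <<'E'
from scipy.spatial.transform import Rotation as Ro
YAW=1.11;C=np.array([604,103.5,0.])
ex=np.array([np.cos(YAW),np.sin(YAW),0]);ey=np.array([-ex[1],ex[0],0]);ez=np.array([0,0,1.])
def W(p): return C+p[0]*ex+p[1]*ey+p[2]*ez
def case(X): X=np.array(X)-C;return np.array([X@ex,X@ey,X[2]])
def tool(th,psi=50):
    a=np.radians(psi)
    z=np.sin(a)*(ex*np.cos(th)-ez*np.sin(th))-np.cos(a)*ey
    n=ez*np.cos(th)+ex*np.sin(th);y=-n
    return Ro.from_matrix(np.c_[np.cross(y,z),y,z])
def rot_tcp(th,p0): # p0 = case-frame TCP at th=0, turned with the lid about the hinge
    v=np.array(p0)-[75,0,90]
    return W(np.array([75,0,90])+[v[0]*np.cos(th)+v[2]*np.sin(th),v[1],-v[0]*np.sin(th)+v[2]*np.cos(th)])
def cur():
    s=arm.read_state();return np.array(s["position"]),Ro.from_quat(s["ee_rot"]),s
def row(X,Rt,base=None):
    p,R=base if base else cur()[:2]
    return np.round(np.r_[R.inv().apply(X-p),(R.inv()*Rt).as_rotvec()],2).tolist()
np.set_printoptions(precision=3,suppress=True)
E
python3 - <<'E'
from h import *
X=W([-200,60,330]);print(X,row(X,tool(.9)))
print(case([0,0,0]))
E
```

```text
[461.326 -48.96  330.   ] [460.93, 570.87, -98.51, 0.56, 0.75, 0.46]
[-361.28  494.98    0.  ]
```

servo_tool([
  [[0,461,571,-98,0.56,0.75,0.46],[0,461,571,-98,0.56,0.75,0.46],[0,461,571,-98,0.56,0.75,0.46],[0,461,571,-98,0.56,0.75,0.46],[0,461,571,-98,0.56,0.75,0.46],[0,461,571,-98,0.56,0.75,0.46],[0,461,571,-98,0.56,0.75,0.46],[0,461,571,-98,0.56,0.75,0.46],[0,461,571,-98,0.56,0.75,0.46],[0,461,571,-98,0.56,0.75,0.46]],
])

```text
clock: 1.35
position: [400.0, 120.1, 369.1]
ee_rot: [0.841, -0.316, 0.378, -0.223]
contact_force: [1.1, 0.1, -0.7]
gripper_width: 0.2
grasp_force: 0.0
```

```bash
python3 - <<'E'
from h import *
p,R,s=cur();print(s["clock"],p,R.as_quat(),np.array(s["joints"]),s["gripper_width"],case(p));print(R.as_matrix(),tool(.9).as_matrix())
X=W([-200,60,330]);print(row(X,tool(.9)))
E
```

```text
1.35 [400.012 120.103 369.121] [ 0.841 -0.316  0.378 -0.223] [ 0.689 -0.465 -1.069  1.28  -0.419 -0.912] 0.20718546625247644 [-75.834 190.094 369.121]
[[ 0.514 -0.363  0.777]
 [-0.7   -0.701  0.136]
 [ 0.495 -0.614 -0.615]] [[ 0.508 -0.348  0.787]
 [-0.699 -0.702  0.141]
 [ 0.504 -0.622 -0.6  ]]
[130.55, 120.21, 48.75, 0.02, 0.01, -0.0]
```

servo_tool([
  [[0,130,120,49,0,0,0],[0,130,120,49,0,0,0],[0,130,120,49,0,0,0],[0,130,120,49,0,0,0]],
])

```text
clock: 1.85
position: [449.9, -39.9, 346.0]
ee_rot: [0.845, -0.319, 0.369, -0.218]
contact_force: [-0.1, -0.4, 1.1]
gripper_width: 0.1
grasp_force: 0.0
```

```bash
cat > kin.py <<'E'
from h import *
from scipy.optimize import least_squares
P0=[([1.608,.386,.007,0,-1.194,-.259],[137.347,609.136,230.227],[.994,-.111,0,.001]),
 ([0.689,-0.465,-1.069,1.28,-0.419,-0.912],[400.012,120.103,369.121],[0.841,-0.316,0.378,-0.223])]
def add():
    s=cur()[2];return (s["joints"],s["position"],s["ee_rot"])
def fk(q,k,sg):
    c,c6,h,a1,L2,L3,e,Lt=k
    R=Ro.from_euler('z',q[0]+c);p=R.apply([a1,0,h])
    R=R*Ro.from_euler('y',q[1]);p=p+R.apply([0,0,L2])
    R=R*Ro.from_euler('y',sg[0]*q[2]);p=p+R.apply([L3,0,e])
    R=R*Ro.from_euler('x',sg[1]*q[3])*Ro.from_euler('y',-q[4]);p=p+R.apply([Lt,0,0])
    R=R*Ro.from_euler('x',sg[2]*q[5]+c6)*Ro.from_matrix(np.array([[0,0,1],[0,-1,0],[1,0,0.]]))
    return p,R
def fit(P):
    best=None
    for sg in [(a,b,d) for a in(1,-1) for b in(1,-1) for d in(1,-1)]:
      for c6 in(0,1.5,3,-1.5):
        f=lambda k:np.concatenate([np.r_[fk(q,k,sg)[0]-p,200*(fk(q,k,sg)[1].inv()*Ro.from_quat(o)).as_rotvec()] for q,p,o in P]+[(np.array(k)[2:]-[400,0,450,450,0,250])*.003])
        r=least_squares(f,[-.25,c6,400,0,450,450,0,250])
        if best is None or r.cost<best[0]: best=(r.cost,r.x,sg)
    return best
E
python3 - <<'E'
from kin import *
n=add();print(cur()[2]["clock"],np.array(n[0]),np.array(n[1]))
for P in (P0,P0+[n]):
    b=fit(P);print(b)
for q,p,o in P: r=fk(q,b[1],b[2]);print(r[0]-p,(r[1].inv()*Ro.from_quat(o)).magnitude())
print(n)
E
```

```text
1.85 [ 0.278 -0.381 -0.929  0.533 -0.161  0.083] [449.917 -39.94  346.034]
(np.float64(881.7417655959913), array([  -0.242,    1.375,  394.302,  850.895,  325.131, -213.268,
       -406.694,  166.294]), (-1, -1, -1))
(np.float64(2465.3712263691004), array([  -0.26 ,    1.376,   29.099,  863.663,  398.33 , -357.489,
       -154.695,  158.234]), (-1, -1, -1))
[ 0.409 -0.61  -1.789] 0.06404349004758614
[-0.225 -4.978 -5.565] 0.20867017246881675
[ 2.139 35.209  7.357] 0.20327932186916503
(array([ 0.278, -0.381, -0.929,  0.533, -0.161,  0.083]), array([449.917, -39.94 , 346.034]), array([ 0.845, -0.319,  0.369, -0.218]))
```

```bash
cat > ed.py <<'E'
s=open('kin.py').read()
s=s.replace("c,c6,h","b,c6,h").replace("q[0]+c)","q[0])").replace("[a1,0,h]","[a1,b,h]").replace("(np.array(k)[2:]-[","(np.array(k)[2:]-[").replace("[-.25,c6","[-160,c6")
s=s.replace("def add","P0.append(([0.278,-0.381,-0.929,0.533,-0.161,0.083],[449.917,-39.94,346.034],[0.845,-0.319,0.369,-0.218]))\ndef add")
open('kin.py','w').write(s)
E
python3 ed.py; python3 - <<'E'
from kin import *
b=fit(P0);print(b)
for q,p,o in P0: r=fk(q,b[1],b[2]);print(r[0]-p,(r[1].inv()*Ro.from_quat(o)).magnitude())
E
```

```text
(np.float64(38.89438208892836), array([-159.151,    1.571,  568.715, 1123.566,  163.114, -363.814,
       -656.842,   12.615]), (-1, -1, -1))
[-0.77   0.292  1.364] 0.0005573392000449099
[ 2.691 -0.969  3.629] 0.0016017849720385987
[-2.189  1.144 -4.995] 0.000787256242026703
```

```bash
python3 - <<'E'
s=open('kin.py').read()
s=s.replace("*.003])","*W8])").replace("for sg in [(a,b,d) for a in(1,-1) for b in(1,-1) for d in(1,-1)]","for sg in [(-1,-1,-1)]").replace("in(0,1.5,3,-1.5)","in(1.5,)")
s=s.replace("def add","W8=.02\nLO=np.array([-3.14,-1.21,-1.07,-3.16,-2.99,-3.1]);HI=np.array([3.14,2.06,1.41,2.05,-.16,3.1])\ndef add")
s+='''
def ik(X,Rt,b,q0=None,tries=30):
    rng=np.random.default_rng(0);out=[]
    for i in range(1 if q0 is not None else tries):
        x0=q0 if q0 is not None else rng.uniform(np.maximum(LO,-1.2),np.minimum(HI,1.5))
        if q0 is None: x0=rng.uniform(LO,HI);x0[0]=rng.uniform(-.7,1.2)
        def f(q):
            p,R=fk(q,b[1],b[2]);return np.r_[(p-X)/200,(R.inv()*Rt).as_rotvec()]
        r=least_squares(f,np.clip(x0,LO+1e-3,HI-1e-3),bounds=(LO,HI))
        if r.cost<1e-5 and not any(np.abs(r.x-o).max()<.05 for o in out): out.append(r.x)
    return out
'''
open('kin.py','w').write(s)
E
python3 - <<'E'
import kin
from kin import *
for w in (.003,.02,.1):
    kin.W8=w;b=fit(P0);print(w,b[0],b[1])
    for q,p,o in P0: print("  ",fk(q,b[1],b[2])[0]-p)
kin.W8=.02;b=fit(P0)
for psi in (50,35,65):
  for th in (0,.5,.9):
    X=rot_tcp(th,[-88,0,73]);print(psi,th,X,[np.round(q,2).tolist() for q in ik(X,tool(th,psi),b)])
E
```

```text
0.003 38.89438208893309 [-159.151    1.571  568.715 1123.566  163.114 -363.814 -656.842   12.615]
   [-0.77   0.292  1.364]
   [ 2.691 -0.969  3.629]
   [-2.189  1.144 -4.995]
0.02 494.2238796848914 [-156.249    1.571  427.39  1060.929  208.992 -366.451 -528.072   31.09 ]
   [-3.662 -0.026  4.674]
   [ 5.748 -4.02  -0.563]
   [-3.172  2.316 -4.122]
0.1 4916.646899106168 [-131.807    1.571  358.898  455.147  363.216   95.695 -218.797  186.697]
   [-27.927  -5.216  39.79 ]
   [ 19.333 -39.741 -34.791]
   [ 5.503 17.028 -4.588]
50 0 [564.87   24.679  73.   ] []
50 0.5 [570.118  35.251 153.227] [[0.34, -0.42, -0.6, -0.04, -0.2, 0.38]]
50 0.9 [586.374  67.995 207.115] [[0.39, -0.11, -0.38, 0.44, -0.42, 0.15]]
35 0 [564.87   24.679  73.   ] [[0.33, -0.79, -0.86, 1.92, -0.2, -1.93]]
35 0.5 [570.118  35.251 153.227] [[0.35, -0.44, -0.62, 1.17, -0.27, -0.81]]
35 0.9 [586.374  67.995 207.115] [[0.4, -0.13, -0.4, 1.05, -0.47, -0.42]]
65 0 [564.87   24.679  73.   ] [[0.3, -0.77, -0.83, -1.73, -0.38, 1.74]]
65 0.5 [570.118  35.251 153.227] [[0.32, -0.4, -0.58, -0.77, -0.39, 1.09]]
65 0.9 [586.374  67.995 207.115] [[0.38, -0.07, -0.35, -0.12, -0.52, 0.66]]
```

servo_tool([
  [[0,0,0,0,0,0,0],[0,0,0,0,0,0,0]],
])

```text
clock: 2.1
position: [450.0, -38.0, 345.9]
ee_rot: [0.846, -0.317, 0.369, -0.217]
contact_force: [-0.4, -0.2, -0.3]
gripper_width: 0.3
grasp_force: 0.0
```

```bash
python3 - <<'E'
from h import *
s=cur()[2];print([np.round(s[k],4).tolist() for k in("clock","joints","joint_vel","position","ee_rot")])
X=W([-200,60,330]);print(row(X,tool(.9)))
for uv in ([437,160],[515,10],[528,5],[630,130]):
    c,d=ray("scene",[uv])
    for x in (0,75,150): print(uv,x,c+d[0]*(x-c[0])/d[0][0])
p=rot_tcp(.9,[-88,0,73]);print(row(p,tool(.9)))
E
```

```text
[2.1, [0.281, -0.3805, -0.9321, 0.545, -0.1605, 0.0719], [0.0105, -0.0107, -0.0091, -0.0016, -0.0023, 0.0066], [450.0051, -37.9935, 345.9375], [0.8462, -0.3174, 0.3687, -0.2173]]
[5.87, 13.04, 17.26, 0.03, 0.03, -0.0]
[437, 160] 0 [  0.     -9.361 131.523]
[437, 160] 75 [ 75.     40.275 179.165]
[437, 160] 150 [150.     89.91  226.807]
[515, 10] 0 [  0.    181.372 641.219]
[515, 10] 75 [ 75.    221.33  662.999]
[515, 10] 150 [150.    261.287 684.778]
[528, 5] 0 [  0.    215.488 660.904]
[528, 5] 75 [ 75.    253.715 681.685]
[528, 5] 150 [150.    291.941 702.466]
[630, 130] 0 [  0.    541.083 426.372]
[630, 130] 75 [ 75.    562.788 459.054]
[630, 130] 150 [150.    584.493 491.735]
[-69.58, -42.48, 206.05, 0.03, 0.03, -0.0]
```

```bash
python3 - <<'E'
from h import *
print(row(W([-170,0,320]),tool(1.3,75)))
E
```

```text
[36.2, -6.36, 74.73, -0.33, -0.4, -0.19]
```

servo_tool([
  [[0,36,-6,75,-0.33,-0.4,-0.19],[0,36,-6,75,-0.33,-0.4,-0.19],[0,36,-6,75,-0.33,-0.4,-0.19],[0,36,-6,75,-0.33,-0.4,-0.19],[0,36,-6,75,-0.33,-0.4,-0.19]],
])

```text
clock: 2.72
position: [530.6, -48.9, 319.9]
ee_rot: [0.952, -0.244, 0.157, -0.099]
contact_force: [-0.1, 0.3, 0.1]
gripper_width: 0.1
grasp_force: 0.0
```

```bash
python3 - <<'E'
from h import *
s=cur()[2];print([np.round(s[k],4).tolist() for k in("clock","joints","joint_vel","position","ee_rot")])
# next: lower theta with big yaw
print(row(rot_tcp(.9,[-110,0,20]),tool(.9,75)), case(rot_tcp(.9,[-110,0,20])))
E
```

```text
[2.725, [0.1849, 0.0053, -0.2816, -0.0591, -0.9141, 0.9123], [0.0038, -0.0571, -0.1062, -0.0148, 0.0475, -0.0213], [530.6245, -48.8853, 319.9053], [0.952, -0.2436, 0.1569, -0.0992]]
[-39.58, -37.52, 138.06, 0.39, -0.0, 0.1] [-94.831   0.    191.403]
```

servo_tool([
  [[0,-40,-37,138,0.39,0,0.1],[0,-40,-37,138,0.39,0,0.1],[0,-40,-37,138,0.39,0,0.1],[0,-40,-37,138,0.39,0,0.1],[0,-40,-37,138,0.39,0,0.1]],
])

```text
clock: 3.35
position: [558.7, 17.7, 192.5]
ee_rot: [0.902, -0.255, 0.196, -0.289]
contact_force: [-0.5, -0.1, 1.1]
gripper_width: -0.2
grasp_force: 0.0
```

```bash
cat > kin2.py <<'E'
from h import *
from scipy.optimize import least_squares
LO=np.array([-3.14,-1.21,-1.07,-3.16,-2.99,-3.1]);HI=np.array([3.14,2.06,1.41,2.05,-.16,3.1])
P=[([1.608,.386,.007,0,-1.194,-.259],[137.347,609.136,230.227]),([0.689,-0.465,-1.069,1.28,-0.419,-0.912],[400.012,120.103,369.121]),
([0.281,-0.3805,-0.9321,0.545,-0.1605,0.0719],[450.0051,-37.9935,345.9375]),
([0.1849,0.0053,-0.2816,-0.0591,-0.9141,0.9123],[530.6245,-48.8853,319.9053])]
M=Ro.from_matrix(np.array([[0,0,1],[0,-1,0],[1,0,0.]]))
def chain(q):
    R1=Ro.from_euler('z',q[0]);R2=R1*Ro.from_euler('y',q[1]);R3=R2*Ro.from_euler('y',-q[2])
    R5=R3*Ro.from_euler('x',-q[3])*Ro.from_euler('y',-q[4])
    return R1,R2,R3,R5,R5*Ro.from_euler('x',-q[5]+np.pi/2)*M
def cols(q):
    R1,R2,R3,R5,_=[r.as_matrix() for r in chain(q)]
    return np.c_[R1,R2[:,[0,2]],R3[:,[0,2]],R5[:,0]]   # a,b,h | x2,z2 | x3,z3 | Lt
PR=np.array([0,-150,300,0,450,430,0,250.])
def fit(P,w=.02):
    A=np.vstack([cols(q) for q,_ in P]+[w*np.diag([2,1,1,2,1,1,2,1.])]);y=np.concatenate([p for _,p in P]+[w*np.array([2,1,1,2,1,1,2,1])*PR])
    return np.linalg.lstsq(A,y,rcond=None)[0]
def fk(q,k): return cols(q)@k,chain(q)[4]
def ik(X,Rt,k,q0=None,tries=40):
    rng=np.random.default_rng(0);out=[]
    f=lambda q:(lambda p,R:np.r_[(p-X)/200,(R.inv()*Rt).as_rotvec()])(*fk(q,k))
    for i in range(1 if q0 is not None else tries):
        x0=np.array(q0) if q0 is not None else rng.uniform(LO,HI)
        if q0 is None:x0[0]=rng.uniform(-.7,1.2)
        r=least_squares(f,np.clip(x0,LO+1e-3,HI-1e-3),bounds=(LO,HI))
        if r.cost<1e-5 and not any(np.abs(r.x-o).max()<.05 for o in out): out.append(r.x)
    return out
E
python3 - <<'E'
from kin2 import *
s=cur()[2];print([np.round(s[k],4).tolist() for k in("clock","joints","joint_vel","position","ee_rot")])
P.append((s["joints"],s["position"]))
for w in(.001,.02,.1):
    k=fit(P,w);print(k)
    for q,p in P: print("  ",fk(q,k)[0]-p)
E
```

```text
[3.35, [0.0154, 0.1623, -0.3375, -0.7772, -0.6302, 1.5444], [0.0051, -0.0146, 0.023, -0.0153, -0.0054, 0.015], [558.7213, 17.695, 192.5381], [0.9017, -0.2549, 0.1963, -0.289]]
[-105.145 -123.464  195.897  221.185  331.311  350.857   56.715  158.382]
   [-35.21  -33.846 -46.175]
   [  6.081 -25.55  -27.868]
   [-1.361 25.327  3.788]
   [ 9.382 31.818 13.771]
   [ 24.305 -66.753  56.484]
[ -94.988 -123.466  200.859  218.069  330.925  346.053   49.7    158.792]
   [-35.211 -33.78  -45.547]
   [  6.096 -25.746 -27.947]
   [-1.395 25.281  3.517]
   [ 9.963 31.945 12.613]
   [ 23.951 -66.59   57.403]
[ -25.127 -123.49   243.425  185.918  333.603  322.167   -1.545  169.38 ]
   [-35.184 -33.869 -37.754]
   [  7.515 -29.955 -32.526]
   [-1.183 24.403 -1.207]
   [13.951 33.171  5.778]
   [ 22.303 -62.264  66.275]
```

```bash
python3 - <<'E'
from kin2 import *
Q=[[.994,-.111,0,.001],[0.841,-0.316,0.378,-0.223],[0.8462,-0.3174,0.3687,-0.2173],[0.952,-0.2436,0.1569,-0.0992],[0.9017,-0.2549,0.1963,-0.289]]
P.append(([0.0154,0.1623,-0.3375,-0.7772,-0.6302,1.5444],[558.7213,17.695,192.5381]))
for (q,p),o in zip(P,Q):
    o=Ro.from_quat(o);e=(chain(q)[4].inv()*o).as_rotvec();z=o.as_matrix()[:,2];R1=chain(q)[0]
    print(e,"tool z in arm plane frame",R1.inv().apply(z),chain(q)[4].as_matrix()[:,2]@z,"p",R1.inv().apply(p))
E
```

```text
[ 0.    -0.     0.001] tool z in arm plane frame [-0.002  0.    -1.   ] 0.9999999307444868 p [ 603.606 -159.909  230.227]
[ 0.001 -0.001 -0.001] tool z in arm plane frame [ 0.686 -0.389 -0.615] 0.999999286163584 p [ 385.119 -161.609  369.121]
[ 0.  0. -0.] tool z in arm plane frame [ 0.769 -0.083 -0.634] 0.9999999984947641 p [ 421.819 -161.297  345.937]
[-0.  0.  0.] tool z in arm plane frame [ 0.362  0.047 -0.931] 0.9999999965916087 p [ 512.592 -145.606  319.905]
[ 0. -0.  0.] tool z in arm plane frame [ 0.508  0.413 -0.756] 0.9999999990946634 p [558.928   9.089 192.538]
```

```bash
python3 - <<'E'
s=open('kin2.py').read()
s=s.replace("R1,R2,R3,R5,_=[r","R1,R2,R3,R5,R6=[r").replace("R5[:,0]]","R6]").replace("PR=np.array([0,-150,300,0,450,430,0,250.])","PR=np.array([0,0,300,0,450,430,0,0,0,250.]);WT=np.array([1,1,1,2,1,1,2,1,1,1])").replace("np.diag([2,1,1,2,1,1,2,1.])","np.diag(WT)").replace("np.array([2,1,1,2,1,1,2,1])","WT")
s=s.replace("M=Ro","P.append(([0.0154,0.1623,-0.3375,-0.7772,-0.6302,1.5444],[558.7213,17.695,192.5381]))\nM=Ro")
open('kin2.py','w').write(s)
E
python3 - <<'E'
from kin2 import *
for w in(.0001,.001,.02):
    k=fit(P,w);print(k)
    for q,p in P: print("  ",fk(q,k)[0]-p)
k=fit(P,.001)
for psi in (50,65,80,90):
  for th in (0,.5,.9,1.1):
    X=rot_tcp(th,[-88,0,73]);print(psi,th,X,[np.round(q,2).tolist() for q in ik(X,tool(th,psi),k)])
E
```

```text
[-191.341 -165.796  311.844  244.743  335.534  437.701    4.021  -47.547
  -13.323  193.617]
   [-36.296 -10.488 -51.561]
   [ 21.141 -27.009 -27.292]
   [-1.567 26.489  4.596]
   [ 1.258 30.24  17.525]
   [ -1.763 -57.784  56.733]
[-191.32  -165.795  311.84   244.736  335.535  437.687    4.016  -47.545
  -13.323  193.616]
   [-36.296 -10.489 -51.56 ]
   [ 21.141 -27.009 -27.293]
   [-1.567 26.489  4.596]
   [ 1.258 30.24  17.523]
   [ -1.763 -57.783  56.734]
[-183.367 -165.284  310.429  242.147  335.868  432.305    2.323  -46.918
  -13.293  193.389]
   [-36.203 -10.621 -51.041]
   [ 21.025 -27.044 -27.472]
   [-1.607 26.478  4.342]
   [ 1.323 30.33  16.719]
   [ -1.481 -57.75   57.447]
50 0 [564.87   24.679  73.   ] [[0.18, 0.59, -0.56, -2.88, -1.16, 3.04]]
50 0.5 [570.118  35.251 153.227] [[0.23, 0.25, -0.69, -2.94, -0.57, -2.93]]
50 0.9 [586.374  67.995 207.115] [[0.37, 0.1, -0.6, 1.91, -0.16, -1.35]]
50 1.1 [597.736  90.883 227.556] [[0.45, 0.1, -0.49, 0.99, -0.36, -0.35]]
65 0 [564.87   24.679  73.   ] [[0.07, 0.64, -0.39, -2.47, -1.14, 2.82]]
65 0.5 [570.118  35.251 153.227] [[0.13, 0.31, -0.53, -2.19, -0.55, 2.72]]
65 0.9 [586.374  67.995 207.115] [[0.28, 0.17, -0.45, -0.64, -0.23, 1.25]]
65 1.1 [597.736  90.883 227.556] [[0.36, 0.17, -0.33, 0.07, -0.44, 0.59]]
80 0 [564.87   24.679  73.   ] [[0.01, 0.72, -0.19, -2.11, -1.19, 2.59]]
80 0.5 [570.118  35.251 153.227] [[0.07, 0.4, -0.34, -1.63, -0.72, 2.24]]
80 0.9 [586.374  67.995 207.115] [[0.2, 0.27, -0.25, -0.74, -0.59, 1.37]]
80 1.1 [597.736  90.883 227.556] [[0.29, 0.28, -0.13, -0.32, -0.73, 0.97]]
90 0 [564.87   24.679  73.   ] [[-0.01, 0.79, -0.03, -1.91, -1.27, 2.44]]
90 0.5 [570.118  35.251 153.227] [[0.04, 0.47, -0.19, -1.42, -0.89, 2.04]]
90 0.9 [586.374  67.995 207.115] [[0.17, 0.36, -0.1, -0.75, -0.83, 1.38]]
90 1.1 [597.736  90.883 227.556] [[0.25, 0.37, 0.03, -0.43, -0.96, 1.06]]
```

```bash
python3 - <<'E'
s=open('kin2.py').read()
s=s.replace(",R6]   #",",R5[:,1],R5[:,2]]   #").replace("0,0,0,250.])","0,0,0,250.,0,0])").replace("WT=np.array([1,1,1,2,1,1,2,1,1,1])","WT=np.array([1,1,1,2,1,1,2,2,2,1,1,1])")
open('kin2.py','w').write(s)
E
python3 - <<'E'
from kin2 import *
for w in(.0001,.003,.02):
    k=fit(P,w);print(k)
    for q,p in P: print("  ",fk(q,k)[0]-p)
E
```

```text
Traceback (most recent call last):
  File "kin2.py", line 18, in fit
    A=np.vstack([cols(q) for q,_ in P]+[w*np.diag(WT)]);y=np.concatenate([p for _,p in P]+[w*WT*PR])
ValueError: all the input array dimensions except for the concatenation axis must match exactly, but along dimension 1, the array at index 0 has size 9 and the array at index 5 has size 12
```

```bash
sed -i 's/return np.c_\[R1.*/return np.c_[R1,R2[:,[0,2]],R3[:,[0,2]],R6,R5[:,1],R5[:,2]]/' kin2.py; python3 - <<'E'
from kin2 import *
for w in(.0001,.003,.02):
    k=fit(P,w);print(k)
    for q,p in P: print("  ",fk(q,k)[0]-p)
E
```

```text
[   0.725    0.424  159.541   -0.151  564.372  421.005    0.679    0.404
   -0.07   297.031 -159.929   -0.126]
   [0.004 0.021 0.051]
   [-0.03  -0.068 -0.016]
   [0.08  0.022 0.047]
   [-0.037  0.07  -0.028]
   [-0.014 -0.037 -0.054]
[   0.707    0.412  159.631   -0.137  564.346  421.04     0.627    0.396
   -0.069  297.032 -159.921   -0.126]
   [0.    0.02  0.049]
   [-0.028 -0.07  -0.017]
   [0.081 0.023 0.047]
   [-0.029  0.072 -0.026]
   [-0.021 -0.039 -0.052]
[  -0.085   -0.086  163.276    0.466  563.215  422.454   -1.467    0.08
   -0.058  296.993 -159.583   -0.146]
   [-0.146 -0.054 -0.011]
   [ 0.07  -0.161 -0.045]
   [0.127 0.074 0.044]
   [0.266 0.16  0.042]
   [-0.334 -0.128  0.025]
```

```bash
cat >> kin2.py <<'E'
K=fit(P,.0001)
def pts(q):
    R1,R2,R3,R5,R6=chain(q);p2=R2.apply([0,0,564])+[0,0,160];p4=p2+R3.apply([421,0,0]);p5=p4+R5.apply([0,-160,0]);return p2,p4,p5
E
python3 - <<'E'
from kin2 import *
for psi in (40,55,70,80,90):
 for fl in (0,1):
  F=Ro.from_euler('z',np.pi*fl)
  for q in ik(rot_tcp(0,[-88,0,73]),tool(0,psi)*F,K):
    print("psi",psi,fl)
    for th in (0,.3,.6,.9,1.2):
      X=rot_tcp(th,[-88,0,73]);r=ik(X,tool(th,psi)*F,K,q)
      if not r: print("  fail",th);break
      q=r[0];print("  ",th,np.round(q,2),*[np.round(p,0) for p in pts(q)[1:]])
E
```

```text
psi 40 0
   0 [-0.56  1.04 -0.81 -2.32 -1.77 -2.93] [ 311. -196.   40.] [274. -44.  73.]
   0.3 [-0.55  0.66 -0.86 -2.37 -1.35 -2.94] [ 314. -191.  183.] [279. -35. 178.]
   0.6 [-0.4   0.31 -0.77 -2.4  -0.8  -3.  ] [ 339. -144.  326.] [298.   2. 275.]
   0.9 [-0.19  0.13 -0.62 -2.45 -0.28 -2.94] [375. -71. 430.] [328.  63. 356.]
  fail 1.2
psi 40 1
   0 [-0.56  1.04 -0.81 -2.32 -1.77  0.21] [ 311. -197.   40.] [275. -45.  73.]
   0.3 [-0.55  0.66 -0.86 -2.37 -1.34  0.2 ] [ 315. -191.  184.] [280. -35. 178.]
   0.6 [-0.4   0.31 -0.77 -2.4  -0.8   0.13] [ 339. -144.  327.] [298.   1. 276.]
   0.9 [-0.19  0.13 -0.62 -2.44 -0.28  0.19] [376. -71. 432.] [329.  62. 356.]
  fail 1.2
psi 55 1
   0 [-0.6   0.93 -0.62 -2.05 -1.56 -0.01] [ 379. -258.   75.] [ 303. -117.   73.]
   0.3 [-0.54  0.56 -0.64 -2.01 -1.14 -0.18] [ 390. -233.  247.] [ 309. -106.  194.]
   0.6 [-0.29  0.24 -0.51 -1.79 -0.63 -0.55] [ 423. -128.  419.] [330. -63. 305.]
  fail 0.9
psi 70 0
   0 [-0.57  0.88 -0.44 -1.8  -1.51  2.89] [ 455. -292.  112.] [ 348. -179.   73.]
   0.3 [-0.49  0.54 -0.44 -1.69 -1.15  2.64] [ 462. 
[... 1675 characters left out ...]
555. -248.  317.] [ 438. -227.  209.]
   0.6 [-0.23  0.39 -0.18 -1.13 -1.09  1.95] [ 554. -130.  458.] [ 463. -178.  335.]
   0.9 [ 0.04  0.28 -0.13 -0.73 -0.95  1.44] [540.  23. 538.] [503. -98. 439.]
   1.2 [ 0.29  0.28 -0.07 -0.32 -0.99  0.97] [528. 157. 560.] [555.   7. 512.]
psi 90 1
   0 [-0.5   0.88 -0.19 -1.54 -1.59 -0.5 ] [ 558. -304.  149.] [ 432. -241.   73.]
   0.3 [-0.42  0.6  -0.21 -1.39 -1.33 -0.78] [ 555. -248.  317.] [ 439. -228.  209.]
   0.6 [-0.23  0.39 -0.17 -1.13 -1.09 -1.19] [ 554. -130.  458.] [ 464. -178.  335.]
   0.9 [ 0.04  0.28 -0.13 -0.73 -0.95 -1.7 ] [541.  22. 538.] [504. -98. 439.]
   1.2 [ 0.29  0.28 -0.06 -0.32 -0.99 -2.17] [529. 157. 560.] [556.   6. 512.]
```

```bash
python3 - <<'E'
from h import *
import json
p=arm.camera_params("wrist");im=arm.get_image("wrist")
cv2.imwrite("pics/w1.png",im[:,:,::-1])
json.dump({k:np.array(v).tolist() for k,v in p.items()},open("pics/w1.json","w"))
E
python3 - <<'E'
import sys;sys.path.insert(0,'.')
from kin2 import *
q=[0.0154,0.1623,-0.3375,-0.7772,-0.6302,1.5444]
def go(name,c,th,psi=80,tiltY=0):
    global q
    X=W(c);r=ik(X,tool(th,psi),K,q) or ik(X,tool(th,psi),K)
    if not r: print(name,"fail");return
    n=min(r,key=lambda a:np.abs(a-q).max());print(name,np.round(X),np.round(n,2),"max dq",np.abs(n-q).max().round(2),*[np.round(p) for p in pts(n)[1:]]);q=n
go("catch.8",case(rot_tcp(.8,[-84,0,73])),.8)
go("below",case(rot_tcp(.8,[-110,0,30])),.8)
go("front",[-150,0,290],1.2)
go("over",[60,0,310],1.6)
go("behind hi",[150,0,310],1.9)
go("behind",[150,0,240],1.9)
go("pushed",[85,0,240],1.9)
E
```

```text
catch.8 [583.  61. 192.] [-0.    0.23 -0.25 -0.92 -0.75  1.63] max dq 0.14 [504.  -2. 514.] [445. -99. 401.]
below [561.  17. 181.] [-0.11  0.24 -0.27 -0.94 -0.81  1.75] max dq 0.11 [496. -57. 503.] [ 423. -143.  390.]
front [537. -31. 290.] [ 0.12  0.06 -0.23 -0.26 -0.94  1.08] max dq 0.69 [436.  52. 601.] [ 443. -103.  562.]
over [631. 157. 310.] [ 0.57  0.33  0.05  0.17 -1.23  0.49] max dq 0.58 [496. 316. 575.] [588. 187. 602.]
behind hi [671. 238. 310.] [ 0.68  0.59  0.38  0.29 -1.59  0.43] max dq 0.36 [562. 457. 541.] [666. 345. 586.]
behind [671. 238. 240.] [ 0.68  0.61  0.25  0.3  -1.44  0.38] max dq 0.14 [556. 453. 472.] [666. 345. 516.]
pushed [642. 180. 240.] [ 0.64  0.52  0.08  0.31 -1.36  0.4 ] max dq 0.17 [529. 396. 472.] [637. 286. 516.]
```

View pics/w1.png

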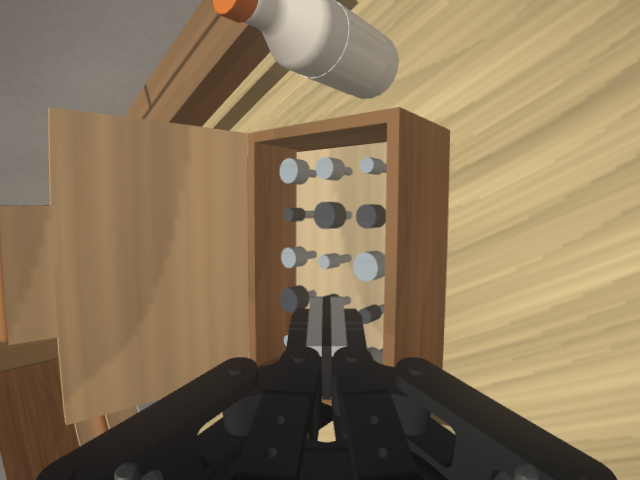

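```bash
python3 - <<'E'
from h import *
im=cv2.imread("pics/w1.png").astype(int)
for r in (180,250,290):
    g=im[r,380:460].sum(1);d=np.diff(g);i=np.argsort(-abs(d))[:8];print(r,sorted((int(a)+380,int(d[a])) for a in i))
X=onplane("wrist",[[402,107],[249,133]],90);print("corners",X,[case(x) for x in X])
X=onplane("wrist",[[450,130],[445,350]],0);print("front base",X,[case(x) for x in X])
E
```

```text
180 [(385, -81), (386, -76), (397, -73), (398, -51), (411, 11), (447, 30), (448, 133), (449, 67)]
250 [(384, -76), (385, -57), (395, -20), (396, -55), (397, -38), (445, 43), (446, 123), (447, 79)]
290 [(383, -74), (384, -70), (394, -22), (395, -60), (396, -32), (444, 108), (445, 135), (446, 40)]
corners [[666.626 -13.847  90.   ]
 [734.462 120.074  90.   ]] [array([ -77.26 , -108.274,   90.   ]), array([  72.857, -109.485,   90.   ])]
front base [[667.954 -12.298   0.   ]
 [499.301  70.807   0.   ]] [array([ -75.282, -108.775,    0.   ]), array([-75.839,  79.241,   0.   ])]
```

```bash
python3 - <<'E'
from h import *
for n,c,t in (("front",[-150,0,300],1.2),("over",[60,0,330],1.6),("hi",[165,0,330],1.9)): print(n,row(W(c),tool(t,80)))
E
```

```text
front [32.9, -24.54, -112.24, -0.29, -0.09, -0.06]
over [5.43, -207.63, -8.68, -0.68, -0.09, -0.15]
hi [-11.41, -289.84, 54.42, -0.98, -0.09, -0.22]
```

servo_tool([
  [[0,33,-25,-112,-0.29,-0.09,-0.06],[0,33,-25,-112,-0.29,-0.09,-0.06],[0,5,-208,-9,-0.68,-0.09,-0.15],[0,5,-208,-9,-0.68,-0.09,-0.15],[0,5,-208,-9,-0.68,-0.09,-0.15],[0,5,-208,-9,-0.68,-0.09,-0.15],[0,-11,-290,54,-0.98,-0.09,-0.22],[0,-11,-290,54,-0.98,-0.09,-0.22],[0,-11,-290,54,-0.98,-0.09,-0.22],[0,-11,-290,54,-0.98,-0.09,-0.22]],
])

```text
clock: 4.65
position: [678.2, 251.4, 329.8]
ee_rot: [0.961, -0.208, 0.044, 0.179]
contact_force: [-0.4, -0.2, 0.9]
gripper_width: 0.1
grasp_force: 0.0
```

```bash
python3 - <<'E'
from h import *
p,R,s=cur();print(s["clock"],case(p),np.array(s["joints"]))
print(row(W([140,0,228]),tool(1.9,80)))
E
```

```text
4.65 [165.502  -0.652 329.815] [ 0.691  0.613  0.469  0.291 -1.657  0.445]
[-18.42, -8.97, 102.94, 0.0, 0.0, 0.01]
```

servo_tool([
  [[0,-18,-9,103,0,0,0],[0,-18,-9,103,0,0,0],[0,-18,-9,103,0,0,0],[0,-18,-9,103,0,0,0]],
])

```text
clock: 5.15
position: [667.7, 228.1, 232.2]
ee_rot: [0.961, -0.209, 0.046, 0.176]
contact_force: [0.0, 0.1, -0.0]
gripper_width: -0.1
grasp_force: 0.0
```

```bash
python3 - <<'E'
from h import *
p,R,s=cur();print(s["clock"],case(p),np.array(s["contact_force"]))
cv2.imwrite("pics/s2.png",cv2.resize(arm.get_image("scene")[215:335,230:430],None,fx=4,fy=4,interpolation=cv2.INTER_CUBIC)[:,:,::-1])
for x in (120,88): print(x,row(W([x,0,228]),tool(1.9,80)))
E
```

```text
5.15 [139.928  -1.642 232.221] [ 0.016  0.104 -0.006]
120 [-3.36, 18.08, 9.84, -0.01, 0.0, 0.0]
88 [-5.25, 48.41, 19.87, -0.01, 0.0, 0.0]
```

View pics/s2.png

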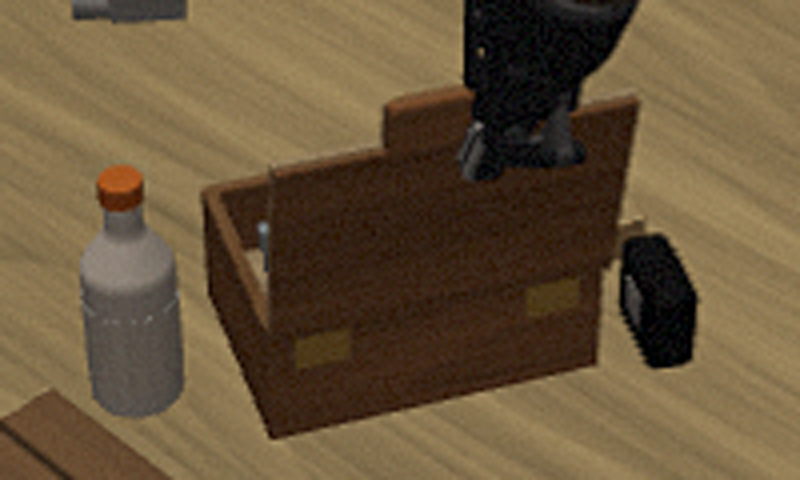

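```bash
python3 - <<'E'
from h import *
p,R,s=cur()
for n,v in (("tcp",[0,0,0]),("y+14",[0,14,0]),("y-14",[0,-14,0]),("x+11",[11,0,0]),("x-11",[-11,0,0]),("z-19",[0,0,-19]),("z-73",[0,0,-73])):
    print(n,(px("scene",p+R.apply(v))[0]-[230,215])*4)
print(R.as_matrix(),ex,ey)
im=cv2.imread("pics/s2.png");cv2.imwrite("pics/s2b.png",cv2.resize(cv2.convertScaleAbs(im[60:210,430:650],alpha=3.0),None,fx=3.5,fy=3.5,interpolation=cv2.INTER_CUBIC))
E
```

```text
tcp [473.599 172.081]
y+14 [465.363 152.191]
y-14 [481.922 192.189]
x+11 [455.786 174.076]
x-11 [491.301 170.098]
z-19 [483.482 151.564]
z-73 [512.712  90.842]
[[ 0.909 -0.417  0.015]
 [-0.385 -0.851 -0.358]
 [ 0.162  0.319 -0.934]] [0.445 0.896 0.   ] [-0.896  0.445  0.   ]
```

View pics/s2b.png

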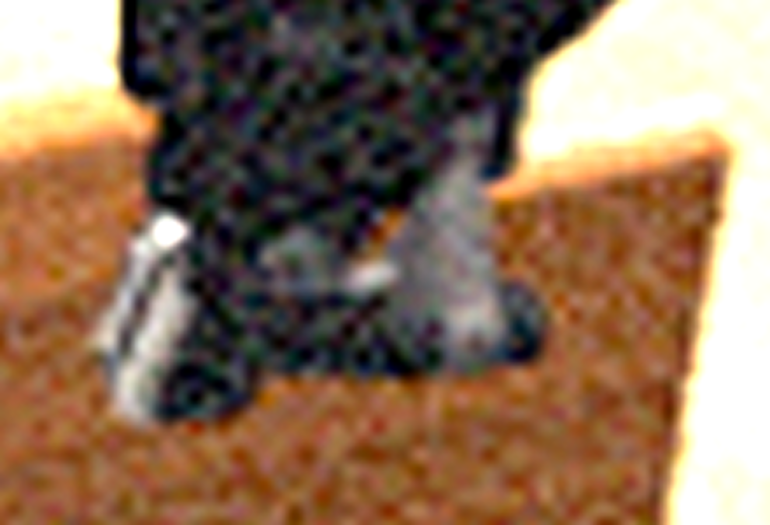

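```bash
python3 - <<'E'
from kin2 import *
print("mallet head/handle",onplane("side",[[312,352],[344,360],[288,460]],15),"jar top",onplane("side",[[391,378]],85))
q=[0.2,.2,-.25,-.7,-.7,1.4]
for th,p0,t2 in ((1.,[-86,0,73],1.),(.8,[-86,0,73],.8),(.8,[-86,0,50],.8),(.5,[-86,0,73],.5),(.12,[-86,0,73],.12),(0,[-86,0,70],.12),(0,[-86,0,64],.12),(0,[-220,0,75],.12),(0,[-240,0,250],.5)):
    r=ik(rot_tcp(th,p0),tool(t2,80),K,q);q=r[0] if r else q;print(th,len(r),case(rot_tcp(th,p0)),np.round(q,2),*[np.round(p) for p in pts(q)])
E
```

```text
mallet head/handle [[ 462.226 -281.998   15.   ]
 [ 522.942 -331.703   15.   ]
 [ 316.167 -500.426   15.   ]] jar top [[ 581.248 -445.468   85.   ]]
1.0 1 [-26.294  -0.    216.292] [ 0.21  0.19 -0.25 -0.51 -0.68  1.17] [106.  23. 713.] [478. 104. 532.] [475. -39. 462.]
0.8 1 [-49.365   0.    193.65 ] [-0.01  0.23 -0.25 -0.91 -0.75  1.63] [129.  -1. 709.] [503.  -3. 515.] [ 444. -101.  403.]
0.8 1 [-65.864   0.    177.626] [-0.05  0.25 -0.26 -0.95 -0.76  1.71] [139.  -7. 707.] [505. -25. 500.] [ 437. -115.  387.]
0.5 1 [-74.441  -0.    152.269] [-0.32  0.39 -0.3  -1.36 -1.02  2.21] [206. -68. 681.] [ 514. -170.  412.] [ 409. -170.  292.]
0.12 1 [-86.877   0.     92.396] [-0.52  0.75 -0.33 -1.62 -1.41  2.67] [ 334. -189.  573.] [ 507. -287.  202.] [ 388. -211.  127.]
0 1 [-86.  -0.  70.] [-0.52  0.8  -0.33 -1.63 -1.41  2.71] [ 351. -200.  553.] [ 509. -289.  173.] [ 389. -210.  105.]
0 1 [-86.  -0.  64.] [-0.52  0.81 -0.32 -1.63 -1.41  2.73] [ 356. -202.  548.] [ 510. -290.  166.] [ 389. -210.   99.]
0 1 [-220.   -0.   75.] [-0.74  0.8  -0.28 -1.43 -1.51  2.66] [ 298. -271.  555.] [ 448. -406.  185.] [ 329. -330.  110.]
0 1 [-240.   -0.  250.] [-0.61  0.26 -0.2  -1.14 -1.32  2.06] [117. -83. 705.] [ 426. -300.  520.] [ 336. -318.  389.]
```

servo_tool([
  [[0,-2,9,5,0,0,0],[0,-3,17,9,0,0,0],[0,-4,25,12,0,0,0],[0,-4,32,15,0,0,0],[0,-5,38,17,0,0,0],[0,-5,43,19,0,0,0]],
])

```text
clock: 5.95
position: [644.7, 186.5, 224.7]
ee_rot: [0.961, -0.208, 0.045, 0.178]
contact_force: [0.7, 0.5, 4.6]
gripper_width: 0.2
grasp_force: 0.0
```

```bash
python3 - <<'E'
from h import *
p,R,s=cur();c=case(p);print(s["clock"],c,np.array(s["contact_force"]))
e=c[[0,2]]+[-13.7,4.7]; v=e-[75,90]; r=np.hypot(*v);print("lid angle est",np.pi-np.arctan2(v[1],v[0])+np.arcsin(12/r))
print(row(W([86,0,229]),tool(1.9,80)))
b=(p,R)
for n,cc,t in (("up",[100,0,305],1.8),("front",[-130,0,300],1.3),("below",case(rot_tcp(.8,[-112,0,45])),.8),("catch",case(rot_tcp(.8,[-86,0,72])),.8)): print(n,row(W(cc),tool(t,80)))
E
```

```text
5.95 [ 92.426   0.414 224.741] [0.717 0.515 4.557]
lid angle est 1.6836461458659346
[0.7, 7.46, -1.86, -0.0, 0.0, 0.01]
up [13.68, 18.81, -77.19, 0.1, 0.0, 0.02]
front [-1.04, 234.81, 0.59, 0.59, 0.0, 0.11]
below [-15.59, 159.97, 87.09, 1.08, 0.01, 0.19]
catch [-13.29, 124.56, 75.02, 1.08, 0.01, 0.19]
```

servo_tool([
  [[0,1,4,-1,0,0,0],[0,1,8,-2,0,0,0],[0,14,19,-77,0.1,0,0.02],[0,14,19,-77,0.1,0,0.02],[0,-1,235,1,0.59,0,0.11],[0,-1,235,1,0.59,0,0.11],[0,-1,235,1,0.59,0,0.11],[0,-1,235,1,0.59,0,0.11],[0,-1,235,1,0.59,0,0.11]],
])

```text
clock: 7.08
position: [544.0, -15.6, 298.4]
ee_rot: [0.958, -0.24, 0.111, -0.111]
contact_force: [-0.0, -0.1, 0.5]
gripper_width: 0.0
grasp_force: 0.0
```

```bash
python3 - <<'E'
from h import *
p,R,s=cur();c=case(p);print(s["clock"],c,np.array(s["contact_force"]))
cv2.imwrite("pics/s3.png",arm.get_image("side")[100:270,210:410,::-1].repeat(3,0).repeat(3,1))
for n,cc,t in (("below",case(rot_tcp(.8,[-112,0,45])),.8),("catch",case(rot_tcp(.8,[-86,0,72])),.8)): print(n,row(W(cc),tool(t,80)))
E
```

```text
7.075 [-133.349    0.735  298.382] [-0.011 -0.072  0.513]
below [-18.61, -14.65, 111.71, 0.5, 0.0, 0.08]
catch [-20.49, -50.83, 121.32, 0.5, 0.0, 0.08]
```

View pics/s3.png

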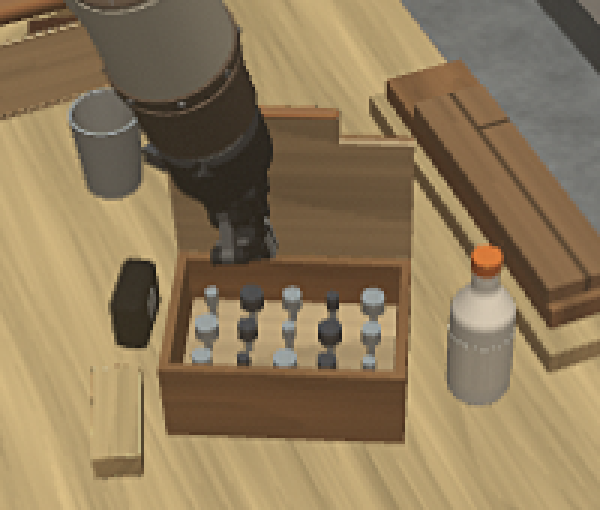

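```bash
python3 - <<'E'
from h import *
for t in (1.75,1.6,1.55,1.5,1.45,1.4,1.3): print(t,px("side",W([75-150*np.cos(t),-110,90+150*np.sin(t)])))
E
```

```text
1.75 [[347.291 139.76 ]]
1.6 [[347.105 144.571]]
1.55 [[347.036 146.431]]
1.5 [[346.963 148.412]]
1.45 [[346.887 150.509]]
1.4 [[346.808 152.718]]
1.3 [[346.641 157.443]]
```

servo_tool([
  [[0,-19,-15,112,0.5,0,0.08],[0,-19,-15,112,0.5,0,0.08],[0,-19,-15,112,0.5,0,0.08],[0,-20,-51,121,0.5,0,0.08],[0,-20,-51,121,0.5,0,0.08]],
])

```text
clock: 7.75
position: [583.5, 60.7, 191.7]
ee_rot: [0.891, -0.241, 0.161, -0.349]
contact_force: [-0.1, 0.4, 0.4]
gripper_width: 0.0
grasp_force: 0.0
```

```bash
cat > look.py <<'E'
from h import *
import sys
def lidang(im):
    # pale right lid edge: right front corner tracked along the predicted corner column
    best=[]
    g=cv2.cvtColor(im,cv2.COLOR_RGB2GRAY).astype(float)
    return g
p,R,s=cur();print(s["clock"],case(p),np.array(s["contact_force"]),"j",np.array(s["joints"]))
im=arm.get_image("side");np.save("pics/last.npy",im)
prev=np.load("pics/prev.npy") if len(sys.argv)>1 else None
np.save("pics/prev.npy",im)
# column just inside the right lid edge (case y=-100): print strongest gradient rows above the hinge
col=cv2.GaussianBlur(im,(3,3),0).astype(int).sum(2)
out=[]
for t in np.arange(1.6,-.01,-.04):
    a,b=[px("side",W([75-r*np.cos(t),-100,90+r*np.sin(t)]))[0] for r in(146,156)]
    f=lambda u:float(cv2.remap(col.astype(np.float32),np.float32([[u[0]]]),np.float32([[u[1]]]),1)[0,0])
    out.append((round(f(a)-f(b)),round(t,2)))
print(sorted(out,key=lambda x:-abs(x[0]))[:6])
E
python3 look.py
```

```text
7.75 [-47.484  -0.661 191.72 ] [-0.095  0.392  0.436] j [-0.01   0.239 -0.242 -0.92  -0.76   1.639]
[(-128, np.float64(1.48)), (104, np.float64(0.04)), (-98, np.float64(0.52)), (85, np.float64(-0.0)), (-63, np.float64(1.6)), (51, np.float64(0.08))]
```

servo_tool([
  [[0,0,0,0,0,0,0],[0,0,0,0,0,0,0],[0,0,0,0,0,0,0],[0,0,0,0,0,0,0],[0,0,0,0,0,0,0],[0,0,0,0,0,0,0],[0,0,0,0,0,0,0],[0,0,0,0,0,0,0],[0,0,0,0,0,0,0],[0,0,0,0,0,0,0]],
])

```text
clock: 9.05
position: [582.6, 60.0, 193.1]
ee_rot: [0.891, -0.241, 0.162, -0.349]
contact_force: [-0.3, 0.9, 0.3]
gripper_width: -0.1
grasp_force: 0.0
```

```bash
python3 look.py
```

```text
9.05 [-48.513  -0.167 193.054] [-0.316  0.903  0.277] j [-0.011  0.236 -0.243 -0.92  -0.76   1.639]
[(-130, np.float64(1.48)), (104, np.float64(0.04)), (-98, np.float64(0.52)), (85, np.float64(-0.0)), (-63, np.float64(1.6)), (51, np.float64(0.08))]
```

```bash
python3 - <<'E'
import numpy as np,cv2
a=np.load("pics/last.npy")[100:270,210:410,::-1];cv2.imwrite("pics/s4.png",a.repeat(3,0).repeat(3,1))
E
```

```text
(no output)
```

View pics/s4.png

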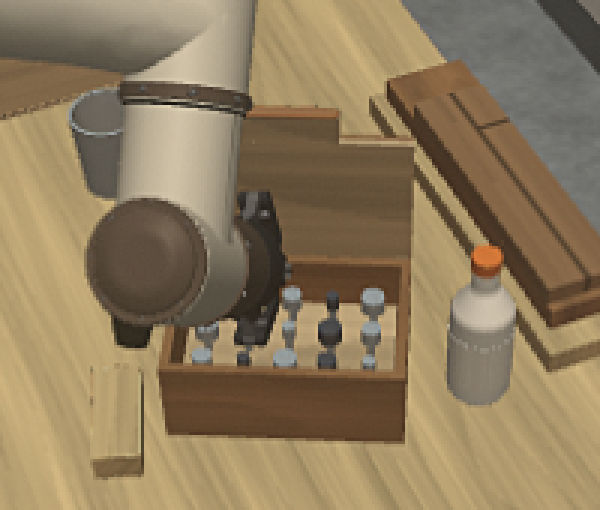

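```bash
python3 - <<'E'
from h import *
im0=cv2.imread("pics/side0.png");im=np.load("pics/last.npy")[:,:,::-1]
for n,I in(("0",im0),("now",im)):
    for u in (335,342): 
        g=cv2.GaussianBlur(I,(3,1),0)[125:165,u].astype(int).sum(1);d=np.diff(g);i=np.argsort(-abs(d))[:5];print(n,u,sorted((int(k)+125,int(d[k])) for k in i))
for t in (1.75,1.6,1.55,1.5,1.45):
    n=np.array([np.sin(t),0,np.cos(t)])
    a=np.array([75-150*np.cos(t),-100,90+150*np.sin(t)]);b=np.array([75-185*np.cos(t),-20,90+185*np.sin(t)])
    print(t,px("side",[W(a),W(a+12*n),W(b),W(b+12*n)]).round(1).tolist())
E
```

```text
0 335 [(134, -83), (135, -74), (136, 42), (137, 153), (138, -75)]
0 342 [(125, -105), (132, -43), (136, 56), (137, 179), (139, -68)]
now 335 [(140, 83), (144, -120), (146, 112), (147, -133), (148, -81)]
now 342 [(125, -104), (138, 101), (144, -113), (146, 129), (148, -140)]
1.75 [[343.5, 139.7], [343.6, 137.4], [313.2, 127.2], [313.6, 125.0]]
1.6 [[343.3, 144.5], [343.4, 141.6], [312.5, 133.0], [312.8, 130.2]]
1.55 [[343.2, 146.3], [343.3, 143.3], [312.3, 135.3], [312.6, 132.2]]
1.5 [[343.1, 148.3], [343.3, 145.1], [312.0, 137.7], [312.3, 134.5]]
1.45 [[343.0, 150.4], [343.2, 147.0], [311.8, 140.3], [312.1, 136.9]]
```

```bash
python3 - <<'E'
import cv2,numpy as np
a=cv2.imread("pics/s3.png")[1::3,1::3];b=cv2.imread("pics/s4.png")[1::3,1::3]
for n,I in(("s3",a),("s4",b)):
    for u in (325,335,342): print(n,u,I[38:54,u-210].astype(int).sum(1).tolist())
E
```

```text
s3 325 [438, 424, 418, 419, 435, 461, 434, 310, 388, 458, 281, 258, 268, 258, 250, 252]
s3 335 [201, 193, 219, 370, 475, 476, 455, 322, 351, 478, 337, 254, 264, 260, 251, 254]
s3 342 [314, 442, 433, 431, 437, 463, 455, 304, 360, 493, 392, 248, 271, 260, 256, 255]
s4 325 [426, 416, 403, 411, 425, 447, 421, 303, 378, 445, 277, 252, 259, 248, 243, 245]
s4 335 [201, 185, 218, 357, 464, 464, 441, 314, 342, 458, 328, 250, 253, 255, 247, 253]
s4 342 [308, 432, 419, 415, 425, 447, 435, 299, 347, 483, 385, 242, 262, 252, 248, 248]
```

```bash
python3 - <<'E'
from h import *
for n,c,t in (("below",case(rot_tcp(.8,[-112,0,45])),.8),("front",[-150,0,290],1.2),("over",[40,0,330],1.6),("hi",[125,0,330],1.9)): print(n,row(W(c),tool(t,80)))
E
```

```text
below [4.36, 28.1, -26.78, -0.0, 0.01, 0.0]
front [23.36, 4.73, -138.31, -0.4, 0.01, -0.07]
over [6.0, -159.04, -35.47, -0.79, 0.01, -0.14]
hi [-3.92, -219.79, 23.15, -1.09, 0.0, -0.19]
```

servo_tool([
  [[0,4,28,-27,0,0,0],[0,23,5,-138,-0.4,0,-0.07],[0,23,5,-138,-0.4,0,-0.07],[0,6,-159,-35,-0.79,0,-0.14],[0,6,-159,-35,-0.79,0,-0.14],[0,6,-159,-35,-0.79,0,-0.14],[0,6,-159,-35,-0.79,0,-0.14],[0,-4,-220,23,-1.09,0,-0.19],[0,-4,-220,23,-1.09,0,-0.19],[0,-4,-220,23,-1.09,0,-0.19]],
])

```text
clock: 10.35
position: [660.0, 219.1, 324.4]
ee_rot: [0.96, -0.206, 0.042, 0.182]
contact_force: [-0.3, -0.3, -0.1]
gripper_width: 0.2
grasp_force: 0.0
```

```bash
python3 - <<'E'
from h import *
p,R,s=cur();print(s["clock"],case(p))
print(row(W([108,0,229]),tool(1.9,80)))
E
```

```text
10.35 [128.469   1.234 324.375]
[-14.91, -12.38, 95.61, 0.01, 0.01, 0.01]
```

servo_tool([
  [[0,-15,-12,96,0,0,0],[0,-15,-12,96,0,0,0],[0,-15,-12,96,0,0,0],[0,-15,-12,96,0,0,0]],
])

```text
clock: 10.85
position: [652.9, 196.8, 237.4]
ee_rot: [0.96, -0.209, 0.046, 0.178]
contact_force: [0.3, -0.2, 1.1]
gripper_width: -0.0
grasp_force: 0.0
```

```bash
python3 - <<'E'
from h import *
p,R,s=cur();print(s["clock"],case(p))
for x in (95,80): print(x,row(W([x,0,229]),tool(1.9,80)))
E
```

```text
10.85 [105.294  -2.371 237.355]
95 [-4.3, 7.04, 10.64, -0.0, 0.0, 0.0]
80 [-5.18, 21.24, 15.4, -0.0, 0.0, 0.0]
```

servo_tool([
  [[0,0,9,3,0,0,0],[0,0,16,5,0,0,0],[0,0,22,7,0,0,0],[0,0,26,9,0,0,0],[0,0,26,9,0,0,0]],
])

```text
clock: 11.48
position: [640.9, 171.0, 234.6]
ee_rot: [0.96, -0.209, 0.044, 0.179]
contact_force: [0.1, 1.2, -0.4]
gripper_width: 0.4
grasp_force: 0.0
```

```bash
python3 - <<'E'
from h import *
p,R,s=cur();c=case(p);print(s["clock"],c,np.array(s["contact_force"]))
for u in (335,342):
    print(arm.get_image("side")[138:160,u].astype(int).sum(1).tolist())
v=c[[0,2]]+[-13.7,4.7]-[75,90];print("th",np.pi-np.arctan2(v[1],v[0])-np.arcsin(12/np.hypot(*v)))
for n,cc,t in (("up",[95,0,305],1.8),("front",[-130,0,290],1.3),("below",case(rot_tcp(.8,[-112,0,45])),.8),("catch",case(rot_tcp(.8,[-86,0,72])),.8)): print(n,row(W(cc),tool(t,80)))
E
```

```text
11.475 [ 76.864  -3.09  234.62 ] [ 0.136  1.171 -0.387]
[203, 193, 225, 372, 473, 469, 471, 474, 445, 316, 351, 486, 378, 231, 254, 246, 242, 239, 246, 249, 259, 259]
[311, 443, 433, 428, 436, 464, 449, 312, 200, 227, 353, 472, 441, 224, 248, 247, 241, 239, 242, 252, 259, 258]
th 1.4114966846756603
up [9.3, 6.23, -71.95, 0.1, 0.0, 0.02]
front [-6.47, 214.05, 14.16, 0.59, 0.0, 0.11]
below [-19.5, 142.24, 91.13, 1.09, 0.01, 0.19]
catch [-17.24, 106.86, 78.96, 1.09, 0.01, 0.19]
```

servo_tool([
  [[0,0,4,1,0,0,0],[0,0,7,2,0,0,0],[0,9,6,-72,0.1,0,0.02],[0,9,6,-72,0.1,0,0.02],[0,-6,214,14,0.59,0,0.11],[0,-6,214,14,0.59,0,0.11],[0,-6,214,14,0.59,0,0.11],[0,-6,214,14,0.59,0,0.11],[0,-20,142,91,1.09,0,0.19],[0,-20,142,91,1.09,0,0.19]],
])

```text
clock: 12.82
position: [560.1, 23.2, 197.9]
ee_rot: [0.92, -0.241, 0.143, -0.274]
contact_force: [-0.5, -0.7, -0.6]
gripper_width: -0.2
grasp_force: 0.0
```

```bash
python3 - <<'E'
from h import *
p,R,s=cur();c=case(p);print(s["clock"],c,np.array(s["contact_force"]))
im=arm.get_image("side")
for u in (335,342): print(im[138:175,u].astype(int).sum(1).tolist())
for n,cc,t in (("below",case(rot_tcp(.8,[-112,0,45])),.8),("catch",case(rot_tcp(.8,[-86,0,72])),.8)): print(n,row(W(cc),tool(t,80)))
E
```

```text
12.825 [-91.407   3.642 197.925] [-0.524 -0.739 -0.59 ]
[198, 191, 216, 361, 464, 456, 457, 459, 451, 448, 452, 439, 433, 423, 423, 376, 274, 396, 472, 355, 208, 222, 217, 217, 221, 235, 231, 222, 216, 207, 212, 209, 208, 207, 202, 209, 210]
[309, 433, 422, 421, 425, 451, 441, 306, 207, 198, 198, 194, 237, 379, 477, 429, 310, 394, 475, 350, 204, 225, 221, 214, 219, 233, 234, 220, 212, 218, 212, 210, 214, 206, 206, 209, 216]
below [5.58, -3.4, 2.46, 0.16, 0.02, 0.01]
catch [1.91, -34.1, 23.66, 0.16, 0.02, 0.01]
```

servo_tool([
  [[0,4,-5,5,0.12,0,0],[0,2,-34,22,0.13,0,0],[0,2,-34,22,0.13,0,0]],
])

```text
clock: 13.25
position: [584.9, 56.0, 201.3]
ee_rot: [0.902, -0.23, 0.158, -0.33]
contact_force: [0.5, -0.1, -0.3]
gripper_width: 0.2
grasp_force: 0.0
```

```bash
cat > look2.py <<'E'
from h import *
p,R,s=cur();c=case(p);print(s["clock"],c,np.array(s["contact_force"]),"err to catch.8",row(rot_tcp(.8,[-86,0,72]),tool(.8,80)))
im=cv2.GaussianBlur(arm.get_image("side"),(3,1),0)
pr=[]
for t in np.arange(0,1.5,.01):
    n=np.array([np.sin(t),0,np.cos(t)]);v=[]
    for y in (-80,-88,-95,-103):
        a=np.array([75-150*np.cos(t),y,90+150*np.sin(t)])
        U=px("side",[W(a+12*n),W(a+6*n),W(a+np.array([10*np.cos(t),0,-10*np.sin(t)]))]).round().astype(int)
        v.append([im[b,a_].astype(int).sum() for a_,b in U])
    pr.append(np.mean(v,0))
np.save("pics/pr.npy",pr)
u=[335,342]
lo,hi=px("side",[W([75-150,-100,90]),W([75,-100,240])])[:,1].round().astype(int)
print(hi,lo,im[hi-2:lo+3,342].astype(int).sum(1).tolist())
for t in (1.3,1.2,1.1,1.,.9,.8,.7,.6,.5,.4,.3,.2,.1,0):
    n=np.array([np.sin(t),0,np.cos(t)]);a=np.array([75-150*np.cos(t),-98,90+150*np.sin(t)]);print((t,px("side",W(a))[0][1].round(1)),end=" ")
E
python3 look2.py
```

```text
13.25 [-51.003  -3.988 201.291] [ 0.497 -0.065 -0.338] err to catch.8 [-5.13, 4.8, 6.08, 0.03, 0.02, 0.03]
146 226 [410, 316, 247, 218, 201, 208, 263, 351, 407, 440, 464, 464, 466, 398, 275, 395, 472, 346, 200, 212, 212, 213, 224, 228, 215, 213, 210, 209, 208, 204, 203, 209, 212, 218, 229, 233, 230, 230, 232, 230, 216, 243, 294, 316, 267, 197, 190, 195, 197, 201, 205, 202, 203, 210, 210, 211, 206, 254, 336, 337, 316, 313, 321, 326, 321, 322, 325, 327, 312, 309, 313, 316, 312, 316, 310, 306, 304, 307, 303, 309, 312, 318, 246, 184, 199]
(1.3, np.float64(157.3)) (1.2, np.float64(162.4)) (1.1, np.float64(167.8)) (1.0, np.float64(173.4)) (0.9, np.float64(179.2)) (0.8, np.float64(185.1)) (0.7, np.float64(191.0)) (0.6, np.float64(196.8)) (0.5, np.float64(202.5)) (0.4, np.float64(208.0)) (0.3, np.float64(213.2)) (0.2, np.float64(218.0)) (0.1, np.float64(222.4)) (0, np.float64(226.4))
```

servo_tool([
  [[0,-4,4,4,0.03,0.02,0.02],[0,-4,4,4,0.03,0.02,0.02],[0,-4,4,4,0.03,0.02,0.02],[0,-4,4,4,0.03,0.02,0.02],[0,-4,4,4,0.03,0.02,0.02],[0,-4,4,4,0.03,0.02,0.02],[0,-4,4,4,0.03,0.02,0.02],[0,-4,4,4,0.03,0.02,0.02]],
])

```text
clock: 14.3
position: [581.4, 57.6, 194.7]
ee_rot: [0.892, -0.241, 0.167, -0.344]
contact_force: [0.6, 0.4, 0.6]
gripper_width: 0.1
grasp_force: 0.0
```

```bash
python3 look2.py
```

```text
14.3 [-51.132  -0.18  194.657] [0.557 0.39  0.552] err to catch.8 [-0.53, 0.42, 1.89, 0.0, -0.01, 0.01]
146 226 [407, 313, 246, 215, 201, 207, 261, 350, 405, 436, 460, 458, 454, 451, 449, 434, 428, 423, 424, 428, 429, 428, 426, 424, 429, 435, 442, 435, 426, 421, 433, 377, 286, 333, 441, 450, 300, 175, 186, 191, 199, 224, 288, 318, 264, 199, 190, 195, 199, 201, 207, 201, 207, 209, 214, 213, 208, 254, 335, 333, 317, 312, 321, 326, 318, 320, 322, 321, 309, 310, 313, 311, 310, 312, 310, 302, 305, 305, 303, 307, 308, 316, 243, 183, 197]
(1.3, np.float64(157.3)) (1.2, np.float64(162.4)) (1.1, np.float64(167.8)) (1.0, np.float64(173.4)) (0.9, np.float64(179.2)) (0.8, np.float64(185.1)) (0.7, np.float64(191.0)) (0.6, np.float64(196.8)) (0.5, np.float64(202.5)) (0.4, np.float64(208.0)) (0.3, np.float64(213.2)) (0.2, np.float64(218.0)) (0.1, np.float64(222.4)) (0, np.float64(226.4))
```

servo_tool([
  [[0,0,0,0,0,0,0],[0,0,0,0,0,0,0],[0,0,0,0,0,0,0],[0,0,0,0,0,0,0],[0,0,0,0,0,0,0]],
])

```text
clock: 14.98
position: [581.4, 57.6, 194.6]
ee_rot: [0.892, -0.241, 0.167, -0.344]
contact_force: [-0.3, -0.5, -0.4]
gripper_width: -0.1
grasp_force: 0.5
```

```bash
python3 look2.py; python3 - <<'E'
from h import *
print()
for t in (.76,.72,.68,.64,.6,.56,.52,.48,.44,.4): print(t,row(rot_tcp(t,[-86,0,72]),tool(t,80)))
E
```

```text
14.975 [-51.17   -0.157 194.621] [-0.304 -0.51  -0.448] err to catch.8 [-0.51, 0.37, 1.9, 0.0, -0.01, 0.01]
146 226 [408, 317, 248, 219, 203, 209, 260, 351, 405, 438, 462, 459, 455, 454, 445, 436, 426, 425, 426, 425, 429, 427, 427, 425, 429, 434, 439, 437, 424, 418, 422, 422, 423, 425, 431, 433, 443, 370, 284, 272, 404, 475, 368, 300, 265, 201, 192, 197, 200, 205, 209, 207, 206, 210, 214, 216, 210, 255, 334, 335, 316, 310, 321, 326, 321, 320, 322, 324, 311, 307, 310, 310, 312, 316, 309, 305, 305, 307, 301, 308, 310, 319, 242, 186, 198]
(1.3, np.float64(157.3)) (1.2, np.float64(162.4)) (1.1, np.float64(167.8)) (1.0, np.float64(173.4)) (0.9, np.float64(179.2)) (0.8, np.float64(185.1)) (0.7, np.float64(191.0)) (0.6, np.float64(196.8)) (0.5, np.float64(202.5)) (0.4, np.float64(208.0)) (0.3, np.float64(213.2)) (0.2, np.float64(218.0)) (0.1, np.float64(222.4)) (0, np.float64(226.4)) 
0.76 [-0.71, 6.75, 2.74, 0.04, -0.0, 0.01]
0.72 [-0.95, 13.13, 3.85, 0.08, -0.0, 0.02]
0.68 [-1.24, 19.46, 5.21, 0.12, -0.0, 0.03]
0.64 [-1.56, 25.73, 6.81, 0.16, -0.0, 0.03]
0.6 [-1.94, 31.92, 8.66, 0.2, -0.0, 0.04]
0.56 [-2.35, 38.04, 10.75, 0.24, -0.0, 0.05]
0.52 [-2.81, 44.07, 13.08, 0.28, -0.0, 0.06]
0.48 [-3.32, 50.0, 15.65, 0.32, -0.0, 0.06]
0.44 [-3.86, 55.82, 18.45, 0.36, -0.0, 0.07]
0.4 [-4.44, 61.52, 21.47, 0.4, -0.0, 0.08]
```

servo_tool([
  [[0,0,0,0,0,0,0],[0,0,0,0,0,0,0],[0,0,0,0,0,0,0]],
])

```text
clock: 15.4
position: [581.4, 57.7, 194.7]
ee_rot: [0.892, -0.241, 0.167, -0.344]
contact_force: [-0.6, -0.7, -0.1]
gripper_width: -0.2
grasp_force: 0.5
```

```bash
python3 look2.py; python3 - <<'E'
from h import *
print()
for t in np.arange(.77,.48,-.03): print(t.round(3),row(rot_tcp(t,[-86,0,72]),tool(t,80)))
E
```

```text
15.4 [-51.101  -0.17  194.694] [-0.562 -0.69  -0.096] err to catch.8 [-0.52, 0.47, 1.9, 0.0, -0.01, 0.01]
146 226 [408, 317, 248, 218, 202, 208, 263, 350, 407, 436, 460, 460, 456, 451, 445, 434, 427, 424, 423, 427, 428, 427, 422, 424, 427, 436, 441, 438, 423, 421, 420, 422, 420, 426, 430, 436, 442, 367, 283, 269, 401, 469, 368, 298, 266, 200, 192, 198, 203, 206, 208, 207, 210, 211, 211, 213, 206, 256, 335, 333, 315, 311, 322, 326, 320, 320, 323, 323, 313, 309, 311, 311, 310, 316, 311, 301, 307, 308, 302, 306, 309, 319, 241, 182, 197]
(1.3, np.float64(157.3)) (1.2, np.float64(162.4)) (1.1, np.float64(167.8)) (1.0, np.float64(173.4)) (0.9, np.float64(179.2)) (0.8, np.float64(185.1)) (0.7, np.float64(191.0)) (0.6, np.float64(196.8)) (0.5, np.float64(202.5)) (0.4, np.float64(208.0)) (0.3, np.float64(213.2)) (0.2, np.float64(218.0)) (0.1, np.float64(222.4)) (0, np.float64(226.4)) 
0.77 [-0.65, 5.29, 2.51, 0.03, -0.0, 0.01]
0.74 [-0.81, 10.09, 3.27, 0.06, -0.0, 0.02]
0.71 [-1.01, 14.86, 4.16, 0.09, -0.0, 0.02]
0.68 [-1.23, 19.61, 5.2, 0.12, -0.0, 0.03]
0.65 [-1.47, 24.31, 6.38, 0.15, -0.0, 0.03]
0.62 [-1.74, 28.98, 7.7, 0.18, -0.0, 0.04]
0.59 [-2.03, 33.61, 9.16, 0.21, -0.0, 0.04]
0.56 [-2.35, 38.19, 10.75, 0.24, -0.0, 0.05]
0.53 [-2.69, 42.72, 12.47, 0.27, -0.0, 0.05]
0.5 [-3.05, 47.2, 14.33, 0.3, -0.0, 0.06]
```

servo_tool([
  [[0,0,4.5,1,0.03,0,0.005],[0,-0.5,9.5,2,0.06,0,0.01],[0,-1,14.5,3,0.09,0,0.02],[0,-1.2,19,4,0.12,0,0.025],[0,-1.5,24,5.5,0.15,0,0.03],[0,-1.7,28.5,7,0.18,0,0.035],[0,-2,33,8.5,0.21,0,0.04],[0,-2.3,38,10,0.24,0,0.05],[0,-2.7,42.5,12,0.27,0,0.05],[0,-3,47,14,0.3,0,0.06]],
])

```text
clock: 16.7
position: [570.7, 36.1, 151.7]
ee_rot: [0.823, -0.24, 0.191, -0.478]
contact_force: [-1.1, 0.1, 0.1]
gripper_width: 0.4
grasp_force: 0.4
```

```bash
python3 look2.py|cut -c1-420; python3 - <<'E'
from h import *
print()
for t in np.arange(.47,.18,-.03): print(t.round(3),row(rot_tcp(t,[-86,0,72]),tool(t,80)))
E
```

```text
16.7 [-75.161  -0.139 151.682] [-1.127  0.085  0.073] err to catch.8 [-0.51, -48.24, 2.3, -0.3, -0.0, -0.05]
146 226 [411, 321, 252, 221, 208, 213, 264, 357, 412, 445, 468, 466, 460, 460, 452, 442, 435, 433, 433, 434, 435, 436, 430, 432, 435, 444, 449, 443, 433, 428, 430, 431, 430, 437, 449, 440, 411, 352, 245, 181, 184, 184, 190, 185, 202, 223, 209, 161, 265, 288, 275, 303, 300, 287, 282, 294, 258, 384, 441, 395, 334, 317, 327, 330, 327, 326, 331, 329, 319, 313, 320, 318, 314, 320, 315, 311, 310, 316, 307, 314, 316, 325, 2
(1.3, np.float64(157.3)) (1.2, np.float64(162.4)) (1.1, np.float64(167.8)) (1.0, np.float64(173.4)) (0.9, np.float64(179.2)) (0.8, np.float64(185.1)) (0.7, np.float64(191.0)) (0.6, np.float64(196.8)) (0.5, np.float64(202.5)) (0.4, np.float64(208.0)) (0.3, np.float64(213.2)) (0.2, np.float64(218.0)) (0.1, np.float64(222.4)) (0, np.float64(226.4)) 

0.47 [-0.04, 3.12, 0.82, 0.03, -0.0, 0.0]
0.44 [-0.16, 7.92, 1.56, 0.06, -0.0, 0.01]
0.41 [-0.3, 12.7, 2.43, 0.09, -0.0, 0.01]
0.38 [-0.47, 17.45, 3.45, 0.12, -0.0, 0.02]
0.35 [-0.67, 22.16, 4.61, 0.15, -0.0, 0.02]
0.32 [-0.89, 26.84, 5.91, 0.18, -0.0, 0.03]
0.29 [-1.14, 31.48, 7.34, 0.2, -0.0, 0.03]
0.26 [-1.41, 36.07, 8.91, 0.23, -0.0, 0.04]
0.23 [-1.71, 40.61, 10.62, 0.26, -0.0, 0.04]
0.2 [-2.03, 45.1, 12.45, 0.29, -0.0, 0.05]
```

servo_tool([
  [[0,0,4.5,0.5,0.03,0,0],[0,0,9,1.5,0.06,0,0.01],[0,-0.3,13.5,2.4,0.09,0,0.01],[0,-0.5,18,3.5,0.12,0,0.02],[0,-0.7,22.5,4.6,0.15,0,0.02],[0,-0.9,27,6,0.18,0,0.03],[0,-1.1,31.5,7.3,0.2,0,0.03],[0,-1.4,36,9,0.23,0,0.04],[0,-1.7,40.5,10.6,0.26,0,0.04],[0,-2,45,12.5,0.29,0,0.05]],
])

```text
clock: 18.0
position: [566.3, 26.8, 105.8]
ee_rot: [0.739, -0.23, 0.212, -0.597]
contact_force: [-0.8, 0.9, -0.4]
gripper_width: 0.5
grasp_force: 0.5
```

```bash
python3 look2.py|head -2|cut -c1-520; python3 - <<'E'
from h import *
for t in (.18,.16,.14,.12): print(t,row(rot_tcp(t,[-86,0,72]),tool(t,80)))
for z in (93,88,84,80,77,74,72,70,68): print(z,row(W([-86.5,0,z]),tool(.12,80)))
E
```

```text
18.0 [-85.466  -0.32  105.8  ] [-0.824  0.906 -0.447] err to catch.8 [-3.13, -92.48, 16.91, -0.59, -0.0, -0.1]
146 226 [428, 328, 258, 228, 210, 215, 274, 365, 422, 457, 482, 479, 475, 471, 465, 454, 447, 444, 446, 446, 446, 448, 442, 443, 448, 456, 461, 455, 444, 438, 439, 442, 438, 444, 448, 453, 453, 452, 393, 311, 299, 321, 316, 324, 337, 318, 306, 305, 304, 291, 288, 299, 308, 304, 296, 297, 287, 294, 306, 305, 296, 300, 313, 322, 320, 313, 315, 308, 301, 299, 311, 253, 371, 388, 341, 324, 316, 323, 315, 321, 323, 333, 255, 192, 206]
0.18 [-0.03, 3.12, -0.22, 0.02, -0.0, 0.0]
0.16 [-0.11, 6.32, 0.23, 0.04, -0.0, 0.01]
0.14 [-0.2, 9.52, 0.75, 0.06, -0.0, 0.01]
0.12 [-0.3, 12.71, 1.33, 0.08, -0.0, 0.01]
93 [-0.33, 11.04, 1.5, 0.08, -0.0, 0.01]
88 [-0.5, 15.94, 2.48, 0.08, -0.0, 0.01]
84 [-0.64, 19.86, 3.27, 0.08, -0.0, 0.01]
80 [-0.78, 23.78, 4.06, 0.08, -0.0, 0.01]
77 [-0.88, 26.72, 4.66, 0.08, -0.0, 0.01]
74 [-0.99, 29.66, 5.25, 0.08, -0.0, 0.01]
72 [-1.06, 31.62, 5.64, 0.08, -0.0, 0.01]
70 [-1.12, 33.58, 6.04, 0.08, -0.0, 0.01]
68 [-1.19, 35.54, 6.43, 0.08, -0.0, 0.01]
```

servo_tool([
  [[0,0,2.5,0,0.02,0,0],[0,0,5,0,0.03,0,0],[0,-0.1,7.5,0.3,0.05,0,0.01],[0,-0.2,9.8,0.7,0.06,0,0.01],[0,-0.3,12,1.3,0.08,0,0.01],[0,-0.4,14,2,0.08,0,0.01],[0,-0.5,16,2.4,0.08,0,0.01],[0,-0.5,18,2.8,0.08,0,0.01],[0,-0.6,20,3.2,0.08,0,0.01],[0,-0.7,21.5,3.5,0.08,0,0.01]],
])

```text
clock: 19.3
position: [565.9, 26.1, 84.3]
ee_rot: [0.714, -0.225, 0.218, -0.627]
contact_force: [0.1, -0.3, -0.6]
gripper_width: 0.2
grasp_force: 0.7
```

```bash
python3 look2.py|head -2|cut -c1-520; python3 - <<'E'
from h import *
for z in (78,74,72,70,68,66): print(z,row(W([-86.5,0,z]),tool(.12,80)))
E
```

```text
19.3 [-86.268  -0.33   84.342] [ 0.146 -0.272 -0.648] err to catch.8 [-3.51, -112.24, 22.27, -0.67, -0.01, -0.11]
146 226 [425, 328, 258, 227, 214, 217, 272, 364, 424, 454, 479, 479, 473, 471, 465, 454, 443, 443, 443, 445, 446, 446, 442, 442, 446, 454, 459, 455, 441, 437, 441, 440, 439, 443, 448, 450, 448, 449, 400, 308, 288, 312, 324, 315, 319, 335, 333, 314, 307, 307, 306, 294, 283, 297, 305, 311, 306, 292, 292, 295, 295, 290, 304, 313, 294, 297, 306, 319, 325, 320, 315, 315, 313, 303, 300, 300, 310, 272, 324, 330, 320, 331, 254, 191, 205]
78 [-0.42, 6.08, 0.47, 0.0, -0.0, 0.01]
74 [-0.53, 10.05, 0.95, 0.0, -0.0, 0.01]
72 [-0.59, 12.03, 1.19, 0.0, -0.0, 0.01]
70 [-0.65, 14.02, 1.43, 0.0, -0.0, 0.01]
68 [-0.7, 16.0, 1.67, 0.0, -0.0, 0.01]
66 [-0.76, 17.99, 1.91, 0.0, -0.0, 0.01]
```

servo_tool([
  [[0,0,1.2,0.1,0,0,0],[0,0,2.4,0.2,0,0,0],[0,0,3.6,0.3,0,0,0],[0,0,4.6,0.4,0,0,0],[0,0,5.6,0.5,0,0,0],[0,0,6.5,0.6,0,0,0],[0,0,7.4,0.7,0,0,0],[0,0,8.2,0.8,0,0,0],[0,0,9,0.9,0,0,0],[0,0,9.7,1,0,0,0]],
])

```text
clock: 20.6
position: [565.9, 25.9, 74.6]
ee_rot: [0.714, -0.225, 0.218, -0.627]
contact_force: [-0.4, 0.4, -1.7]
gripper_width: 0.1
grasp_force: 0.5
```

servo_tool([
  [[0,0,0.7,0.1,0,0,0],[0,0,1.4,0.1,0,0,0],[0,0,2.1,0.2,0,0,0],[0,0,2.8,0.3,0,0,0],[0,0,3.5,0.3,0,0,0],[0,0,4.2,0.4,0,0,0],[0,0,4.9,0.5,0,0,0],[0,0,5.6,0.5,0,0,0],[0,0,6.3,0.6,0,0,0],[0,0,7,0.7,0,0,0]],
])

```text
clock: 21.85
position: [566.1, 25.6, 67.6]
ee_rot: [0.714, -0.225, 0.218, -0.627]
contact_force: [-0.7, 0.3, 0.7]
gripper_width: -0.5
grasp_force: 0.0
```

```bash
python3 look2.py|head -2|cut -c1-520
```

```text
21.85 [-86.654  -0.683  67.57 ] [-0.666  0.278  0.684] err to catch.8 [-3.47, -128.93, 20.58, -0.67, -0.01, -0.11]
146 226 [425, 329, 257, 227, 212, 216, 272, 367, 424, 456, 479, 477, 474, 471, 463, 453, 443, 443, 442, 443, 448, 444, 442, 442, 446, 454, 458, 454, 444, 437, 439, 439, 438, 443, 447, 451, 450, 443, 443, 360, 284, 308, 324, 317, 311, 331, 340, 325, 308, 307, 309, 307, 295, 284, 297, 307, 307, 310, 299, 292, 301, 290, 293, 301, 311, 302, 290, 304, 310, 317, 323, 324, 316, 314, 315, 304, 301, 302, 316, 243, 310, 333, 241, 189, 208]
```

```bash
python3 - <<'E'
from h import *
for c,t in (([-86.6,0,66],.12),([-150,0,67],.12),([-200,0,90],.2),([-240,0,200],.5)): print(c,row(W(c),tool(t,80)))
E
```

```text
[-86.6, 0, 66] [-0.7, 1.47, 0.13, 0.0, -0.0, 0.01]
[-150, 0, 67] [10.4, 8.28, -61.93, 0.0, -0.0, 0.01]
[-200, 0, 90] [19.78, -8.4, -113.53, -0.08, -0.0, -0.01]
[-240, 0, 200] [29.89, -112.64, -165.8, -0.37, -0.0, -0.06]
```

servo_tool([
  [[0,0,1.5,0,0,0,0],[0,2,3,-15,0,0,0],[0,5,5,-31,0,0,0],[0,8,7,-47,0,0,0],[0,10,8,-62,0,0,0],[0,20,-8,-114,-0.08,0,-0.01],[0,20,-8,-114,-0.08,0,-0.01],[0,30,-113,-166,-0.37,0,-0.06],[0,30,-113,-166,-0.37,0,-0.06],[0,30,-113,-166,-0.37,0,-0.06]],
])

```text
clock: 23.15
position: [499.1, -112.7, 205.4]
ee_rot: [0.824, -0.236, 0.196, -0.476]
contact_force: [-0.5, 0.2, -0.4]
gripper_width: -0.2
grasp_force: 0.0
```

servo_tool([
  [[0,0,0,0,0,0,0],[0,0,0,0,0,0,0],[0,0,0,0,0,0,0]],
])

```text
clock: 23.52
position: [496.8, -111.4, 199.3]
ee_rot: [0.823, -0.241, 0.19, -0.478]
contact_force: [-0.0, 0.1, -0.4]
gripper_width: -0.1
grasp_force: 0.0
```

```bash
python3 look2.py|head -1|cut -c1-520; python3 - <<'E'
from h import *
a=cv2.resize(arm.get_image("side")[90:400,200:440],None,fx=1.6,fy=1.6);b=cv2.resize(arm.get_image("scene")[150:400,180:500],None,fx=1.25,fy=1.984)
b=b[:496];cv2.imwrite("pics/fin.png",np.hstack([a,b])[:,:,::-1])
E
```

```text
23.525 [-240.139    0.523  199.311] [-0.041  0.147 -0.37 ] err to catch.8 [-29.78, -85.09, 167.44, -0.3, -0.0, -0.06]
```

View pics/fin.png

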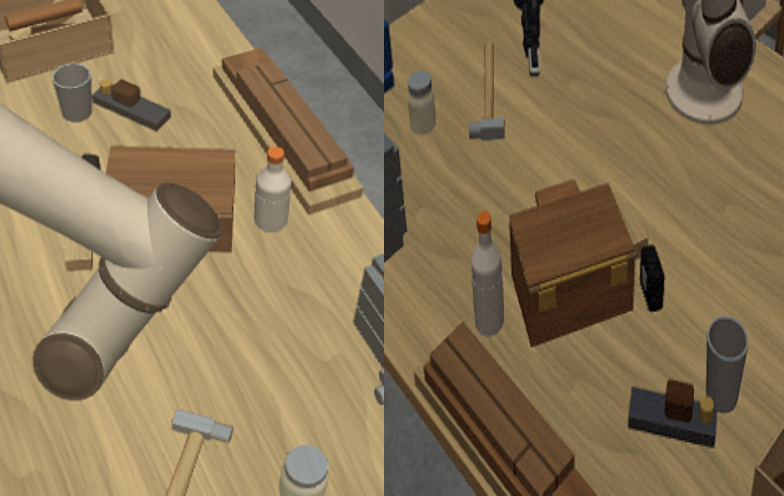

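The lid is fully shut. The bystanders I can see are where they started, and the arm is clear of everything, so I'm handing the job in.

```bash
python3 -c "from bench import arm;print(arm.job_done())"
```

```text
the job is handed in; nothing more can be done
None
```

The router-bit case is shut: I nudged the lid over from behind (it took two nudges), caught it from underneath on the outside of the closed fingers at about 0.8 rad, lowered it slowly until it rested, backed the arm clear, and handed the job in at about 24 s; no score came back.

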